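# Hang the nesting sorting trays on the hook, largest first

## Task

Put the three sorting trays away on the stand's hook, nested in each other: hang the large one first, then the medium, then the small one, with their hollow sides to the open end of the hook as they stand now. Slide each tray fully home and let go of it before the next: the large one pushes the rubber stop disc right back to its end, the others lie flat against the tray before. The hook's height and reach have been changed and nobody wrote them down, so feel your way and be gentle: never press a tray on the hook, the stop or the stand with more than 25 N.

Things in the scene. Friction and masses are not known exactly. Their poses are not given: they have to be found in the camera images.
- tray_large: large aluminium tray, 96 wide (y) x 72 high (z) x 18 mm deep, on edge in the rack, hollow side to its -x. A flat strap (x -6 to 0 mm) rises from its top edge: an eye, then a red grip tab 16 mm wide (y), 6 thick, 18 to 50 mm above the eye's centre; pinch it from above across y. 170 g or so. Origin: bottom edge, below the eye, back face of the strap; z up. Lifts straight up out of its slot.
- tray_large_eye (a point): centre of the large tray's eye, 100 mm above its bottom edge, mid strap; axes as the tray's. The hole runs along x, 18 mm wide, from 11 mm below this point to a pointed roof (45-degree slopes) 13 mm above it; strap round it 30 mm wide. Hanging on the 8 mm rod, this point is 7 mm below the rod's axis.
- tray_medium: medium aluminium tray, 78 wide (y) x 54 high (z) x 18 mm deep, on edge in the rack, hollow side to its -x. A flat strap (x -6 to 0 mm) rises from its top edge: an eye, then a yellow grip tab 22 mm wide (y), 6 thick, 18 to 50 mm above the eye's centre; pinch it from above across y. 130 g or so. Origin: bottom edge, below the eye, back face of the strap; z up. Lifts straight up out of its slot.
- tray_medium_eye (a point): centre of the medium tray's eye, 91 mm above its bottom edge, mid strap; axes as the tray's. The hole runs along x, 18 mm wide, from 11 mm below this point to a pointed roof (45-degree slopes) 13 mm above it; strap round it 30 mm wide. Hanging on the 8 mm rod, this point is 7 mm below the rod's axis.
- tray_small: small aluminium tray, 60 wide (y) x 36 high (z) x 18 mm deep, on edge in the rack, hollow side to its -x. A flat strap (x -6 to 0 mm) rises from its top edge: an eye, then a green grip tab 28 mm wide (y), 6 thick, 18 to 50 mm above the eye's centre; pinch it from above across y. 100 g or so. Origin: bottom edge, below the eye, back face of the strap; z up. Lifts straight up out of its slot.
- tray_small_eye (a point): centre of the small tray's eye, 82 mm above its bottom edge, mid strap; axes as the tray's. The hole runs along x, 18 mm wide, from 11 mm below this point to a pointed roof (45-degree slopes) 13 mm above it; strap round it 30 mm wide. Hanging on the 8 mm rod, this point is 7 mm below the rod's axis.
- tray_rack: fixed grey rack, 90 x 350 x 28 mm, with three slots side by side along its y, 112 mm apart, holding the trays in any order; slot floors 10 mm above the bench, slot walls 18 mm deep. Origin: centre of its underside.
- stand: fixed steel stand: base plate 110 x 150 x 12 mm, post 12 mm thick, 225 mm high. Origin: foot of the post; z up. An 8 mm hook rod points level to its -x over y = 0, from a grey block (top 12 mm over the rod's axis) clamped on the post. Both the rod's height (axis 155 to 210 mm above the bench) and its reach were set by hand; no reading tells them: touch or look. The clamps hold over 25 N.
- hook_line (a point): point over the rod's line in plan, 100 mm before the post; always 155 mm above the bench, whatever the rod's height; axes as the stand's. Here the rod is always straight and free to touch or to lower an eye on. Its end lies 121 to 141 mm before the post; its last 8 mm bend up, the end's axis 5 mm (top 9 mm) above the rod's: thread eyes over it from the -x side, then lower them.
- stop (a joint): rubber stop disc on the rod, 22 mm across, 6 mm thick: its distance (m) from its rear end, where it stops rigidly; 0.015 to 0.03 at the start, 0 = home. About 4 N of friction; stays where left. At the rear end its front face is 36 to 56 mm before the post, depending on the rod's unknown reach; the large tray's eye is then 3 mm before the face, the next eyes 6 and 12 mm before that.

How it is judged:
By the outcome, as a careful person would: the job done as asked, in the order asked, and still so for the second after the job is handed in, with the robot touching nothing.
It also fails if it takes over 72 s, if anything falls off the work surface, if the arm or the gripper's body presses on something with over 40 N, if the wrist force passes 120 N, or if a joint passes its speed limit or range.

## Robot

A 6-joint arm with a two-finger parallel gripper is mounted at the origin on the work surface; the furniture and walls round the work are solid. World frame = base frame: x ahead of the robot, y to its left, z up, the work surface at z = 0. Lengths are in m, angles in rad, forces in N, time in s.
With the tool pointing down it reaches from about 0.25 to 0.775 m from the base axis. Payload 4 kg.
Tool frame: the origin (TCP) lies between the finger pads; the fingertips stand 11 mm ahead of it and the grasp point (between the pads) lies 8 mm behind it (tip_extent is the z of the fingertips in the tool frame, in m); z points along the fingers, y is the line along which they close (so a half turn about z gives the same grasp; the last joint's range is limited). The gripper opens to 94 mm and grips with 3 to 60 N. Pads are 16 mm wide; open, the fingers measure 119 mm over their backs; the gripper's body (75 mm by 177 mm) begins 78 mm behind the grasp point.
Start: joints at [1.195, 0.087, 1.371, -0, 1.684, -0.103], TCP at [0.148, 0.53, 0.217] pointing down, gripper open.
Joint ranges: [-3.1, 3.1], [-0.76, 2.03], [0.27, 2.55], [-1.08, 4.22], [0.17, 2.65], [-2.57, 2.57]. Speed limits (rad/s): [2.79, 2.79, 3.14, 3.14, 3.14, 3.14].

## Interface

Orientations are given as a unit quaternion [x, y, z, w].
In Python, from station import observe, snapshot, job_done, tip_extent gives the robot as it stands. The module is installed in compiled form; this text tells all that it offers.
- The arm moves only by the tool send_rows, never from a script. Its argument "deltas" is a list of rows, each an object of numbers: "jaw": the gripper's target within -1 to 1 (shut at 1, half-way at 0, fully open at -1); "dx", "dy", "dz": the shift along the tool's x, y, z as a fraction of full scale; "ax", "ay", "az": the turn, a rotation vector about the tool's x, y, z as a fraction of full scale. In form: [{"jaw": .., "dx": .., "dy": .., "dz": .., "ax": .., "ay": .., "az": ..}, ...]. A call has 1 to 10 rows; each row shifts and turns the commanded pose from where the row before left it, along the tool's axes as they then stand; what a row does not reach is not made up. Full scale, the value 1, is 0.075 m for a shift and pi rad for a turn. A row lasts 1/12 s, in which the tool goes at most 41.7 mm and 7.16 degrees, less where a joint would pass 70% of its speed; a pose out of reach is approached as far as the arm can. A call with a number of a shift or a turn outside -1 to 1 is refused whole. A call with a gripper value outside its range is refused whole. The fingers move at their own pace and stop on an object; "grip_force" is the grip in N (left out, the last holds). Time passes only in rows, so rows that do not move let the fingers close. It gives the time, the measured TCP pose, the force, the opening and the grip force at its end, in the units of the state.
- observe(): the state, without advancing time (a new reading comes with each control period).
- snapshot(name): name is "scene" or "side" or "wrist"; returns a dict with "frame" (420x560x3 uint8, blue, green, red), "mtx" (3x3 intrinsics, pixels), "k1" (the pictures are not rectified: a ray, as slopes to the right and down, at radius r is drawn at 1 + k1 r^2 times it, then the intrinsics apply), "R" (3x3) and "t" (3): a world point X has camera coordinates R X + t; the wrist camera has in their place "tool_from_camera" (4x4, takes a point from camera to tool coordinates, whose origin is the TCP and whose axes are the flange's). Camera axes: x right, y down, z forward; pixel columns grow to the right and rows downward; lengths in m; the calibration is good to about 2 mm. A picture is of the moment at which its call begins: read the wrist's pose just before it. There is no depth.
- job_done(): hands the job in; it is judged then, once.
The state is a dict: "time": time; "joint_pos": joint angles; "joint_velocities": joint speeds; "effort": joint torques, N m; "tcp_pos": TCP position; "ee_rot": TCP orientation; "wrist_force": force on the tool from outside, world axes, zero at the start; "moment": the same for the moment, N m; "width": finger opening in m; "gripper_force": force on a finger pad.
Only numpy, scipy, OpenCV 4.12 (cv2) and the standard library are available. Lean on these libraries where they do the work, as an engineer would, in place of code of your own. Each camera call takes 0.05 s, during which the arm holds its last target. There are 200 camera calls.

## Working session

There is one attempt and no reset: what is moved stays moved. The work goes in short steps, Python scripts to look and compute and a tool call to move; the robot and the scene stay as the last step left them, time stands still between calls to the robot, and variables do not carry over. Pictures are saved under pics/ and viewed, at most 10 in all, crops included, and the job is handed in when it is done.

Besides the shell and the picture viewer there is one more tool, called after "Emit:" by a JSON object that holds its "name" and its "arguments", one argument or row to a line. send_rows: Moves the arm, as the interface text tells. Shift numbers are shares of 0.075 m and turn numbers shares of pi rad, none past 1 either way. Its arguments: {"type":"object","properties":{"deltas":{"type":"array","items":{"type":"object","properties":{"jaw":{"type":"number"},"dx":{"type":"number"},"dy":{"type":"number"},"dz":{"type":"number"},"ax":{"type":"number"},"ay":{"type":"number"},"az":{"type":"number"}}}},"grip_force":{"type":"number"}},"required":["deltas"]}

```bash
mkdir -p pics; ls; python3 - <<'E'
from station import *
import cv2,pickle,numpy as np
o=observe();print(o);print(tip_extent)
d={}
for n in("scene","side","wrist"):
    s=snapshot(n);d[n]=s;cv2.imwrite(f"pics/{n}0.png",s["frame"])
    print(n,{k:np.round(v,4).tolist() for k,v in s.items() if k!="frame"})
pickle.dump((o,d),open("s0.pkl","wb"))
E
```

```text
pics
{'time': 0.0, 'joint_pos': array([ 1.19490295e+00,  8.79786109e-02,  1.37225495e+00, -1.68158952e-05,
        1.68358571e+00, -1.03110285e-01]), 'joint_velocities': array([ 0.00098386, -0.00023587,  0.00135292, -0.00237633, -0.00033731,
        0.00053981]), 'effort': array([ 1.81675296e-04, -3.40186501e+01, -3.02422607e+01,  7.17567257e-02,
        3.30996746e-02, -2.01961711e-04]), 'tcp_pos': array([0.14799926, 0.52917009, 0.21529089]), 'ee_rot': array([ 1.35969907e-01,  9.90712342e-01, -1.08350945e-03, -2.55979752e-04]), 'wrist_force': array([ 0.20409434,  0.57527654, -0.12464061]), 'moment': array([-0.01443864, -0.04105294, -0.02001683]), 'gripper_force': 0.0, 'width': 0.09420930044985008}
0.011
scene {'mtx': [[515.7755, 0.0, 279.5484], [0.0, 515.7755, 203.2336], [0.0, 0.0, 1.0]], 'k1': 0.0086, 'R': [[0.8233, -0.5674, -0.017], [-0.2599, -0.3502, -0.8999], [0.5046, 0.7453, -0.4358]], 't': [-0.434, 0.2684, 0.9731]}
side {'mtx': [[500.5026, 0.0, 276.0751], [0.0, 500.5026, 209.6724], [0.0, 0.0, 1.0]], 'k1': -0.1536, 'R': [[0.8973, -0.4411, -0.0181], [-0.2385, -0.4499, -0.8606], [0.3715, 0.7766, -0.5089]], 't': [-0.453, 0.2403, 1.0137]}
wrist {'mtx': [[299.4993, 0.0, 278.4549], [0.0, 299.4993, 210.7203], [0.0, 0.0, 1.0]], 'k1': 0.0201, 'tool_from_camera': [[-0.0006, -0.9605, -0.2782, 0.0816], [1.0, -0.0002, -0.0016, -0.0008], [0.0015, -0.2782, 0.9605, -0.1674], [0.0, 0.0, 0.0, 1.0]]}
```

View pics/scene0.png

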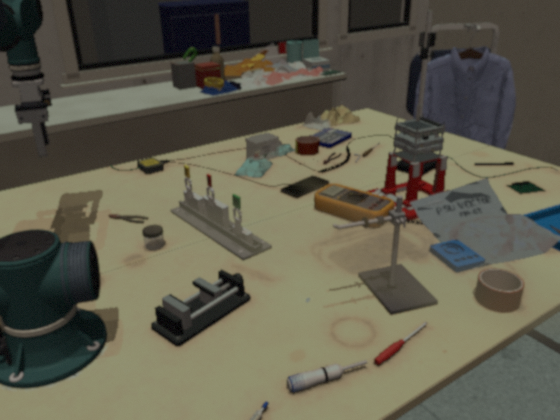

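View pics/side0.png

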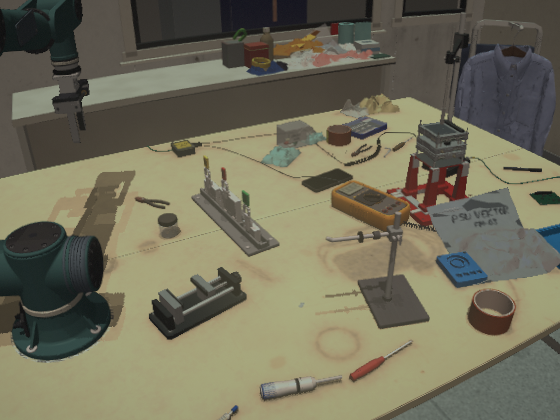

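View pics/wrist0.png

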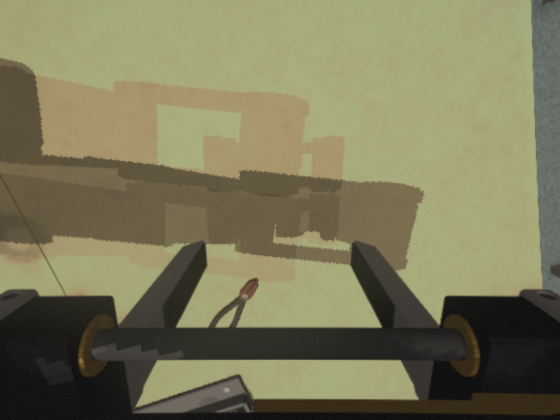

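Scene and side show the rack with tabs yellow (far, ~205,160 side), red (~224,172), green (~246,198). The stand is at about (395,285), with its rod from about (330,240) to (395,232). The wrist view shows only bench. Next: colour masks, and a zoom on rack and stand.

```bash
cat > h.py <<'E'
import cv2,numpy as np,pickle
def ray(s,p):
    u=cv2.undistortPoints(np.float64([[p]]),np.array(s["mtx"]),np.array([s["k1"],0,0,0.]))[0,0]
    R=np.array(s["R"]);t=np.array(s["t"]);d=R.T@np.array([u[0],u[1],1.]);return -R.T@t,d/np.linalg.norm(d)
def plane(s,p,z):
    c,d=ray(s,p);return c+d*(z-c[2])/d[2]
def tri(rs):
    A=0;b=0
    for c,d in rs:
        M=np.eye(3)-np.outer(d,d);A=A+M;b=b+M@c
    x=np.linalg.solve(A,b);return x,[round(1e3*np.linalg.norm(np.cross(x-c,d)),1) for c,d in rs]
def proj(s,X):
    R=np.array(s["R"]);return cv2.projectPoints(np.float64([X]),cv2.Rodrigues(R)[0],np.float64(s["t"]),np.array(s["mtx"]),np.array([s["k1"],0,0,0.]))[0][0,0]
def wristcam(s,o):
    from scipy.spatial.transform import Rotation as Ro
    T=np.eye(4);T[:3,:3]=Ro.from_quat(o["ee_rot"]).as_matrix();T[:3,3]=o["tcp_pos"]
    C=np.linalg.inv(T@np.array(s["tool_from_camera"]));s=dict(s);s["R"]=C[:3,:3];s["t"]=C[:3,3];return s
E
python3 - <<'E'
from h import *
o,d=pickle.load(open("s0.pkl","rb"))
rois={"scene":(160,155,120,110),"side":(185,140,110,120)}
hs={"yellow":((20,120,60),(33,255,255)),"red":((0,130,60),(8,255,255)),"green":((45,80,50),(90,255,255))}
R={}
for n in("scene","side"):
    x,y,w,h=rois[n];f=d[n]["frame"];c=ray(d[n],(0,0))[0];print(n,"cam",c.round(3))
    H=cv2.cvtColor(f[y:y+h,x:x+w],cv2.COLOR_BGR2HSV)
    for k,(a,b) in hs.items():
        m=cv2.inRange(H,a,b);k_,l,st,ce=cv2.connectedComponentsWithStats(m)
        if k_<2: print(n,k,None);continue
        i=1+st[1:,4].argmax();p=ce[i]+[x,y];R.setdefault(k,[]).append(ray(d[n],p));print(n,k,p.round(1),st[i])
for k in R:
    if len(R[k])==2:print(k,tri(R[k]))
a=cv2.resize(d["scene"]["frame"][185:315,320:450],(400,400),interpolation=cv2.INTER_CUBIC)
b=cv2.resize(d["side"]["frame"][205:335,310:440],(400,400),interpolation=cv2.INTER_CUBIC)
cv2.imwrite("pics/z1.png",np.hstack([a,b]))
E
```

```text
scene cam [-0.064 -0.877  0.658]
scene yellow [186.6 170.6] [25 11  4 11 37]
scene red [209.3 179.5] [48 20  3 11 15]
scene green [236.3 197.5] [73 39  7  9 34]
side cam [ 0.087 -0.879  0.714]
side yellow [186.7 143.9] [ 0  1  6  6 24]
side red [223.  168.8] [37 28  3  3  6]
side green [245.2 193.7] [57 50  7 10 24]
yellow (array([0.34207669, 0.07875624, 0.27479892]), [np.float64(27.5), np.float64(27.5)])
red (array([0.47612286, 0.2471439 , 0.1377239 ]), [np.float64(4.9), np.float64(4.9)])
green (array([0.47872899, 0.10950313, 0.13334826]), [np.float64(0.9), np.float64(0.9)])
```

View pics/z1.png

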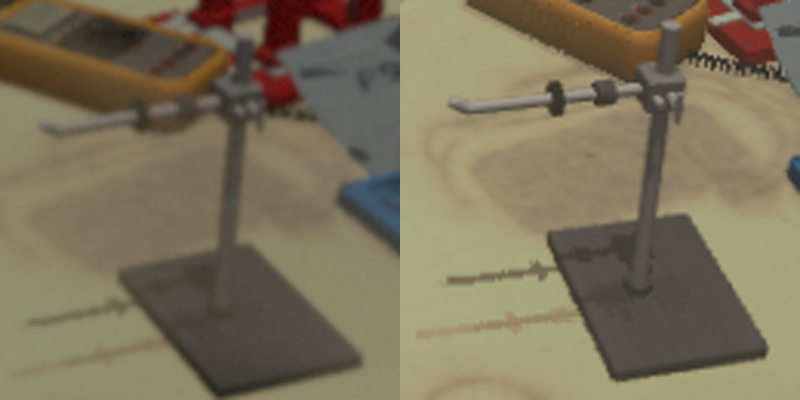

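The zoom shows the post foot at (222,312) in the scene half and (638,288) in the side half. The hook tip is at (48,127) and (455,105), and the stop disc at (142,117) and (556,97). A fixed collar sits behind the disc.

```bash
python3 - <<'E'
from h import *
o,d=pickle.load(open("s0.pkl","rb"))
z=130/400
S=lambda p:ray(d["scene"],(320+p[0]*z,185+p[1]*z)); D=lambda p:ray(d["side"],(310+(p[0]-400)*z,205+p[1]*z))
for n,a,b in [("tip",(46,127),(455,105)),("disc",(142,117),(556,97)),("collar",(185,110),(604,92)),("blockrod",(217,105),(642,89)),("foot",(222,312),(638,288)),("posttop",(244,40),(669,23))]:
    x,e=tri([S(a),D(b)]);print(n,x.round(4),e[0])
pl=lambda s,p,off:plane(d[s],(off[0]+p[0]*z,off[1]+p[1]*z),.012)
A=[pl("side",p,(180,205)) for p in [(548,233),(688,215),(767,347),(613,375)]]
A=[pl("side",(p[0],p[1]),(310-400*z,205)) for p in [(548,233),(688,215),(767,347),(613,375)]]
B=[pl("scene",p,(320,185)) for p in [(118,269),(250,245),(362,360),(216,391)]]
print(np.round(A,4)[:,:2],np.round(B,4)[:,:2])
for q in(A,B):
    q=np.array(q); print("ctr",q.mean(0)[:2],"xaxis deg",[np.degrees(np.arctan2(*(v[1],v[0]))) for v in (q[1]-q[0],q[2]-q[3])],"y",[np.degrees(np.arctan2(-v[0],v[1])) for v in(q[0]-q[3],q[1]-q[2])],np.linalg.norm(q-np.roll(q,1,0),axis=1))
a=cv2.resize(d["scene"]["frame"][155:265,160:280],(400,367),interpolation=cv2.INTER_CUBIC)
b=cv2.resize(d["side"]["frame"][145:255,180:300],(400,367),interpolation=cv2.INTER_CUBIC)
cv2.imwrite("pics/z2.png",np.hstack([a,b]))
E
```

```text
tip [ 0.5121 -0.2148  0.1848] 0.1
disc [ 0.5752 -0.2334  0.1809] 1.2
collar [ 0.6085 -0.2384  0.1774] 1.0
blockrod [ 0.6386 -0.2385  0.1711] 0.2
foot [ 0.6423 -0.2557  0.0157] 0.5
posttop [ 0.6508 -0.2441  0.2184] 1.8
[[ 0.6243 -0.1715]
 [ 0.7275 -0.2031]
 [ 0.685  -0.3416]
 [ 0.5793 -0.3137]] [[ 0.6243 -0.1705]
 [ 0.7251 -0.2041]
 [ 0.6811 -0.3457]
 [ 0.5792 -0.3128]]
ctr [ 0.65404411 -0.25749727] xaxis deg [np.float64(-17.02990522431581), np.float64(-14.814559083991051)] y [np.float64(-17.564303826873218), np.float64(-17.03096439772795)] [0.14909636 0.10786866 0.14486335 0.1093383 ]
ctr [ 0.65243503 -0.2582856 ] xaxis deg [np.float64(-18.447845912958698), np.float64(-17.889184359156893)] y [np.float64(-17.57670349936008), np.float64(-17.28779423338015)] [0.149284   0.10631635 0.14825332 0.1070532 ]
```

View pics/z2.png

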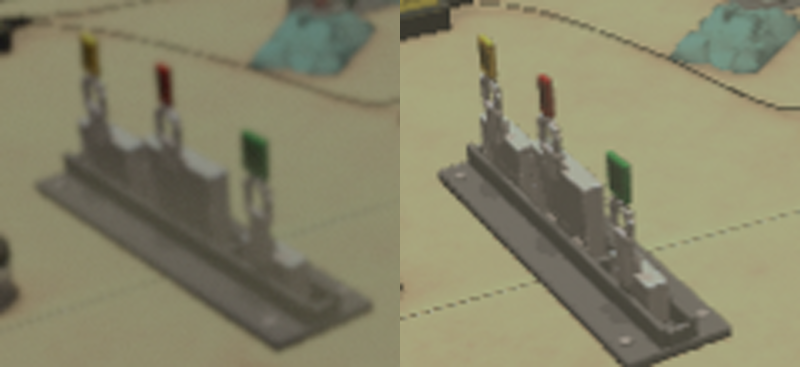

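```bash
python3 - <<'E'
from h import *
o,d=pickle.load(open("s0.pkl","rb"))
z=.3
S=lambda p:ray(d["scene"],(160+p[0]*z,155+p[1]*z)); D=lambda p:ray(d["side"],(180+(p[0]-400)*z,145+p[1]*z))
for n,a,b in [("yellow",(90,55),(487,57)),("red",(164,86),(546,96)),("green",(255,155),(619,178)),("ytop",(89,37),(485,38)),("rtop",(163,67),(544,77)),("gtop",(255,136),(617,155)),("lc",(38,185),(440,175)),("rc",(372,303),(731,329)),("nc",(280,348),(628,365))]:
    x,e=tri([S(a),D(b)]);print(n,x.round(4),e[0])
for s,f,ps in(("scene",(160,155),[(38,185),(280,345),(372,300)]),("side",(60,145),[(440,175),(625,363),(731,326)])):
    q=np.array([plane(d[s],(f[0]+p[0]*z,f[1]+p[1]*z),.006) for p in ps]);e=q[0]-q[1];g=q[2]-q[1]
    print(s,q.round(4)[:,:2],"yaw from long",np.degrees(np.arctan2(-e[0],e[1])),np.linalg.norm(e),np.linalg.norm(g),"ctr",(q[0]+q[2])/2)
E
```

```text
yellow [0.4554 0.3318 0.1323] 0.4
red [0.4692 0.2294 0.1374] 0.1
green [0.4774 0.1062 0.1234] 0.3
ytop [0.4555 0.3312 0.1489] 0.4
rtop [0.4678 0.2261 0.155 ] 0.6
gtop [0.4791 0.1096 0.1384] 1.6
lc [0.4174 0.3817 0.0059] 0.4
rc [0.539  0.0515 0.0044] 0.4
nc [0.4513 0.0408 0.0048] 1.7
scene [[0.4174 0.3822]
 [0.4519 0.0398]
 [0.5401 0.0534]] yaw from long 5.748198452565493 0.3441051523325599 0.08924347995087978 ctr [0.47873909 0.21779483 0.006     ]
side [[0.4173 0.3807]
 [0.45   0.0454]
 [0.5396 0.0522]] yaw from long 5.561102989369018 0.3369325853602084 0.08994210977043583 ctr [0.47847931 0.21648805 0.006     ]
```

Stand yaw ≈ −17.3°, rack yaw ≈ +5.7°. Tabs from far to near are yellow, red, green. I'll move the wrist camera over the rack.

```bash
cat > plan.py <<'E'
import numpy as np
from scipy.spatial.transform import Rotation as Ro
def yaw_of(q):
    y=Ro.from_quat(q).as_matrix()[:,1];return np.degrees(np.arctan2(-y[0],y[1]))
def plan(p,yaw,n,o=None):
    """rows to bring the TCP to p with tool y at yaw (tool down, x to world -x side)"""
    from station import observe
    o=o or observe();R=Ro.from_quat(o["ee_rot"]).as_matrix();d=np.array(p)-o["tcp_pos"]
    T=np.column_stack([[-np.cos(np.radians(yaw)),-np.sin(np.radians(yaw)),0],[-np.sin(np.radians(yaw)),np.cos(np.radians(yaw)),0],[0,0,-1]])
    rv=Ro.from_matrix(R.T@T).as_rotvec()
    for i in range(n):
        Ri=R@Ro.from_rotvec(rv*i/n).as_matrix();v=Ri.T@d/n/.075;print([round(float(x),3) for x in np.r_[v,rv/n/np.pi]])
E
python3 - <<'E'
from plan import *
from station import observe
print(yaw_of(observe()["ee_rot"]));plan((.51,.22,.28),5.7,12)
E
```

```text
-15.630799972020332
[-0.48, -0.223, -0.071, -0.0, -0.0, -0.01]
[-0.473, -0.237, -0.071, -0.0, -0.0, -0.01]
[-0.465, -0.252, -0.071, -0.0, -0.0, -0.01]
[-0.457, -0.266, -0.071, -0.0, -0.0, -0.01]
[-0.449, -0.28, -0.071, -0.0, -0.0, -0.01]
[-0.44, -0.294, -0.071, -0.0, -0.0, -0.01]
[-0.43, -0.308, -0.071, -0.0, -0.0, -0.01]
[-0.421, -0.321, -0.071, -0.0, -0.0, -0.01]
[-0.41, -0.334, -0.071, -0.0, -0.0, -0.01]
[-0.4, -0.346, -0.071, -0.0, -0.0, -0.01]
[-0.389, -0.358, -0.071, -0.0, -0.0, -0.01]
[-0.378, -0.37, -0.072, -0.0, -0.0, -0.01]
```

Emit:
{"name": "send_rows", "arguments": {
  "deltas": [
    {"jaw": -1,"dx": -0.48,"dy": -0.22,"dz": -0.09,"az": -0.01},
    {"jaw": -1,"dx": -0.47,"dy": -0.24,"dz": -0.09,"az": -0.01},
    {"jaw": -1,"dx": -0.465,"dy": -0.25,"dz": -0.09,"az": -0.01},
    {"jaw": -1,"dx": -0.457,"dy": -0.266,"dz": -0.09,"az": -0.01},
    {"jaw": -1,"dx": -0.45,"dy": -0.28,"dz": -0.09,"az": -0.01},
    {"jaw": -1,"dx": -0.44,"dy": -0.294,"dz": -0.09,"az": -0.01},
    {"jaw": -1,"dx": -0.43,"dy": -0.31,"dz": -0.08,"az": -0.01},
    {"jaw": -1,"dx": -0.42,"dy": -0.32,"dz": -0.07,"az": -0.01},
    {"jaw": -1,"dx": -0.41,"dy": -0.334,"dz": -0.07,"az": -0.01},
    {"jaw": -1,"dx": -0.4,"dy": -0.346,"dz": -0.07,"az": -0.01}
  ]
}}

```text
invalid input
```

Emit:
{"name": "send_rows", "arguments": {
  "deltas": [
    {"jaw": 0.3,"dx": -0.39,"dy": -0.36,"dz": -0.05,"az": -0.01},
    {"jaw": 0.3,"dx": -0.38,"dy": -0.37,"dz": -0.05,"az": -0.01},
    {"jaw": 0.3},
    {"jaw": 0.3},
    {"jaw": 0.3}
  ]
}}

```text
invalid input
```

```bash
python3 - <<'E'
from h import *
from plan import *
from station import *
o=observe();s=snapshot("wrist");pickle.dump((o,s),open("w1.pkl","wb"));cv2.imwrite("pics/w1.png",s["frame"])
print(o["time"],o["tcp_pos"],yaw_of(o["ee_rot"]),o["wrist_force"])
E
```

```text
0.15 [0.14804907 0.52929385 0.21559873] -15.630799972020332 [ 1.01291031 -0.50922078 -0.49707539]
```

View pics/w1.png

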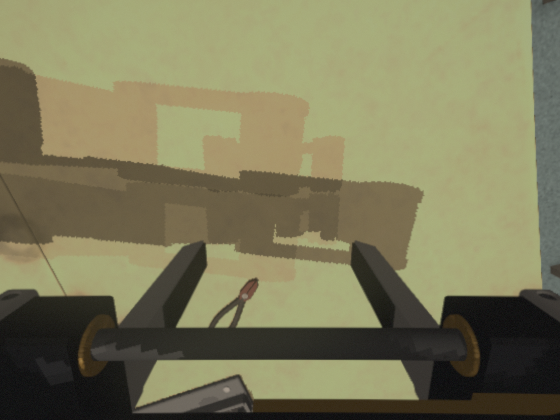

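The arm did not move because the call was refused, so the view is unchanged. Every row probably needs all seven keys; I'll retry that way.

Emit:
{"name": "send_rows", "arguments": {
  "deltas": [
    {"jaw": -1,"dx": -0.48,"dy": -0.22,"dz": -0.09,"ax": 0,"ay": 0,"az": -0.01},
    {"jaw": -1,"dx": -0.47,"dy": -0.24,"dz": -0.09,"ax": 0,"ay": 0,"az": -0.01},
    {"jaw": -1,"dx": -0.465,"dy": -0.25,"dz": -0.09,"ax": 0,"ay": 0,"az": -0.01},
    {"jaw": -1,"dx": -0.457,"dy": -0.266,"dz": -0.09,"ax": 0,"ay": 0,"az": -0.01},
    {"jaw": -1,"dx": -0.45,"dy": -0.28,"dz": -0.09,"ax": 0,"ay": 0,"az": -0.01},
    {"jaw": -1,"dx": -0.44,"dy": -0.294,"dz": -0.09,"ax": 0,"ay": 0,"az": -0.01},
    {"jaw": -1,"dx": -0.43,"dy": -0.31,"dz": -0.08,"ax": 0,"ay": 0,"az": -0.01},
    {"jaw": -1,"dx": -0.42,"dy": -0.32,"dz": -0.07,"ax": 0,"ay": 0,"az": -0.01},
    {"jaw": -1,"dx": -0.41,"dy": -0.334,"dz": -0.07,"ax": 0,"ay": 0,"az": -0.01},
    {"jaw": -1,"dx": -0.4,"dy": -0.346,"dz": -0.07,"ax": 0,"ay": 0,"az": -0.01}
  ],
  "grip_force": 20
}}

```text
time: 1.03
tcp_pos: [0.4512, 0.271, 0.2789]
ee_rot: [-0.021, 1.0, 0.0, 0.0]
wrist_force: [1.3, 0.4, -0.2]
width: 0.094
gripper_force: 0.0
```

Emit:
{"name": "send_rows", "arguments": {
  "deltas": [
    {"jaw": -1,"dx": -0.39,"dy": -0.36,"dz": 0,"ax": 0,"ay": 0,"az": -0.01},
    {"jaw": -1,"dx": -0.35,"dy": -0.3,"dz": 0,"ax": 0,"ay": 0,"az": -0.01},
    {"jaw": -1,"dx": 0,"dy": 0,"dz": 0,"ax": 0,"ay": 0,"az": 0},
    {"jaw": -1,"dx": 0,"dy": 0,"dz": 0,"ax": 0,"ay": 0,"az": 0}
  ]
}}

```text
time: 1.37
tcp_pos: [0.5091, 0.2249, 0.2777]
ee_rot: [-0.05, 0.999, -0.0, -0.001]
wrist_force: [-1.0, -0.4, -0.4]
width: 0.094
gripper_force: 0.0
```

```bash
python3 - <<'E'
from h import *
from plan import *
from station import *
o=observe();s=snapshot("wrist");pickle.dump((o,s),open("w1.pkl","wb"));cv2.imwrite("pics/w2.png",s["frame"])
print(o["time"],o["tcp_pos"],yaw_of(o["ee_rot"]),o["wrist_force"])
E
```

```text
1.3667 [0.50909568 0.22494392 0.27766422] 5.7671124697203755 [-0.9669451  -0.38910106 -0.40562812]
```

View pics/w2.png

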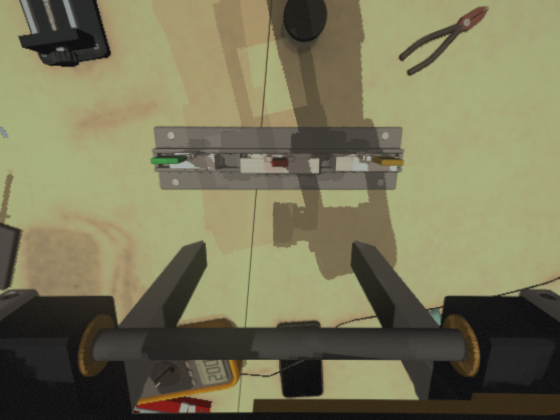

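The wrist view shows the rack square to the tool (rows 127–189). Green is at (166,160), red at (280,161) and yellow at (391,162). The mask gives the positions.

```bash
python3 - <<'E'
from h import *
o,s=pickle.load(open("w1.pkl","rb"));s=wristcam(s,o)
f=s["frame"][145:180];H=cv2.cvtColor(f,cv2.COLOR_BGR2HSV)
print("cam",ray(s,(0,0))[0])
th=np.radians(5.75);X=np.array([np.cos(th),np.sin(th)]);Y=np.array([-np.sin(th),np.cos(th)])
for k,a,b,z in(("red",(0,100,40),(10,255,255),.16),("yellow",(18,130,60),(33,255,255),.151),("green",(45,100,40),(90,255,255),.142)):
    m=cv2.inRange(H,a,b);n,l,st,ce=cv2.connectedComponentsWithStats(m);i=1+st[1:,4].argmax();x,y,w,h,A=st[i];y+=145
    P=[plane(s,p,z)[:2] for p in((x-.5,y+h/2-.5),(x+w-.5,y+h/2-.5),(x+w/2-.5,y-.5),(x+w/2-.5,y+h-.5))]
    print(k,st[i],"ctr",((P[0]+P[1])/2).round(4),"width",np.linalg.norm(P[1]-P[0]).round(4),"depth",P[2].round(4),P[3].round(4))
# rack corners by dark grey bottom plane
P=np.array([plane(s,p,.006) for p in((154,127),(403,127),(397,190),(161,190))])[:,:2];print(P.round(4),P.mean(0))
E
```

```text
cam [0.4280555  0.21631442 0.44525129]
red [272  15  16   7  97] ctr [0.4626 0.2203] width 0.0152 depth [0.4593 0.2199] [0.4659 0.2206]
yellow [373  13  30   7 160] ctr [0.4514 0.3246] width 0.029 depth [0.4481 0.324 ] [0.4547 0.3253]
green [151  13  29   6 156] ctr [0.4739 0.1061] width 0.0289 depth [0.4709 0.1061] [0.4769 0.1061]
[[0.4491 0.0417]
 [0.4141 0.39  ]
 [0.5038 0.4007]
 [0.539  0.0505]] [0.47649637 0.22070287]
```

```bash
python3 - <<'E'
from plan import *
plan((.53,-.215,.3),-17.3,12)
E
```

```text
[0.026, -0.49, -0.024, 0.0, -0.0, 0.011]
[0.01, -0.49, -0.024, 0.0, -0.0, 0.011]
[-0.007, -0.49, -0.024, 0.0, -0.0, 0.011]
[-0.023, -0.49, -0.024, 0.0, -0.0, 0.011]
[-0.04, -0.489, -0.024, 0.0, -0.0, 0.011]
[-0.056, -0.487, -0.024, 0.0, -0.0, 0.011]
[-0.073, -0.485, -0.024, 0.0, -0.0, 0.011]
[-0.089, -0.482, -0.024, 0.0, -0.0, 0.011]
[-0.105, -0.479, -0.024, 0.0, -0.0, 0.011]
[-0.121, -0.475, -0.024, 0.0, -0.0, 0.011]
[-0.137, -0.471, -0.024, 0.0, -0.0, 0.011]
[-0.153, -0.466, -0.024, 0.0, -0.0, 0.011]
```

Emit:
{"name": "send_rows", "arguments": {
  "deltas": [
    {"jaw": 1,"dx": 0.03,"dy": -0.49,"dz": -0.025,"ax": 0,"ay": 0,"az": 0.011},
    {"jaw": 1,"dx": 0.01,"dy": -0.49,"dz": -0.025,"ax": 0,"ay": 0,"az": 0.011},
    {"jaw": 1,"dx": -0.01,"dy": -0.49,"dz": -0.025,"ax": 0,"ay": 0,"az": 0.011},
    {"jaw": 1,"dx": -0.02,"dy": -0.49,"dz": -0.025,"ax": 0,"ay": 0,"az": 0.011},
    {"jaw": 1,"dx": -0.04,"dy": -0.49,"dz": -0.025,"ax": 0,"ay": 0,"az": 0.011},
    {"jaw": 1,"dx": -0.06,"dy": -0.49,"dz": -0.025,"ax": 0,"ay": 0,"az": 0.011},
    {"jaw": 1,"dx": -0.07,"dy": -0.485,"dz": -0.025,"ax": 0,"ay": 0,"az": 0.011},
    {"jaw": 1,"dx": -0.09,"dy": -0.48,"dz": -0.025,"ax": 0,"ay": 0,"az": 0.011},
    {"jaw": 1,"dx": -0.1,"dy": -0.48,"dz": -0.025,"ax": 0,"ay": 0,"az": 0.011},
    {"jaw": 1,"dx": -0.12,"dy": -0.475,"dz": -0.025,"ax": 0,"ay": 0,"az": 0.011}
  ]
}}

```text
time: 2.25
tcp_pos: [0.5244, -0.1409, 0.2981]
ee_rot: [0.12, 0.993, 0.0, 0.0]
wrist_force: [0.9, -0.2, -0.6]
width: 0.0309
gripper_force: 0.0
```

Emit:
{"name": "send_rows", "arguments": {
  "deltas": [
    {"jaw": 1,"dx": -0.14,"dy": -0.47,"dz": -0.02,"ax": 0,"ay": 0,"az": 0.011},
    {"jaw": 1,"dx": -0.1,"dy": -0.4,"dz": -0.02,"ax": 0,"ay": 0,"az": 0.009},
    {"jaw": 1,"dx": 0,"dy": 0,"dz": 0,"ax": 0,"ay": 0,"az": 0},
    {"jaw": 1,"dx": 0,"dy": 0,"dz": 0,"ax": 0,"ay": 0,"az": 0},
    {"jaw": 1,"dx": 0,"dy": 0,"dz": 0,"ax": 0,"ay": 0,"az": 0}
  ]
}}

```text
time: 2.67
tcp_pos: [0.5258, -0.2071, 0.3007]
ee_rot: [0.15, 0.989, 0.001, 0.0]
wrist_force: [0.4, -0.1, -0.6]
width: 0.0007
gripper_force: 0.0
```

```bash
python3 - <<'E'
from h import *
from plan import *
from station import *
o=observe();s=snapshot("wrist");pickle.dump((o,s),open("w3.pkl","wb"));cv2.imwrite("pics/w3.png",s["frame"])
print(o["time"],o["tcp_pos"],yaw_of(o["ee_rot"]),o["wrist_force"],o["width"])
E
```

```text
2.6667 [ 0.52575563 -0.20705803  0.30067855] -17.304884109476596 [ 0.37547613 -0.11838905 -0.64217996] 0.0007406452033637582
```

View pics/w3.png

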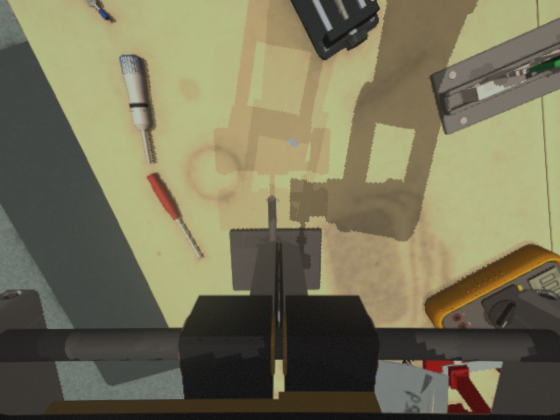

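The rod tip is at (271,197), running straight down the image, and the base plate spans (231–321, 229–290). The rod is aligned with the tool. Rod line next, numerically.

```bash
python3 - <<'E'
from h import *
o,s=pickle.load(open("w3.pkl","rb"));s=wristcam(s,o);g=cv2.cvtColor(s["frame"],cv2.COLOR_BGR2GRAY)
for r in(192,194,196,198,200,205,215,225,235,240,245): print(r,g[r,262:288])
th=np.radians(-17.3);X=np.array([np.cos(th),np.sin(th)]);Y=np.array([-np.sin(th),np.cos(th)]);t=o["tcp_pos"][:2]
def st(p,z):
    w=plane(s,p,z)[:2];return w.round(4),((w-t)@X).round(4),((w-t)@Y).round(4)
print("plate",[st(p,.012) for p in((231,229),(321,228.5),(322,290),(231,290))])
for z in(.175,.18,.185):print(z,"tip",st((271,196),z+.005),"rod",st((274,225),z))
E
```

```text
192 [169 170 169 169 169 168 168 158 151 150 150 150 159 167 169 170 168 168
 170 170 170 169 170 170 168 170]
194 [170 169 169 170 169 170 169 167 151 148 147 149 152 166 169 168 169 168
 170 171 171 169 170 169 169 170]
196 [167 169 170 168 170 166 150 133 119 113 110 113 127 161 170 169 168 169
 170 168 171 169 169 169 170 169]
198 [170 168 168 166 156 143  98  98  97  93  94 115  99 108 151 155 158 169
 170 170 170 169 169 170 170 169]
200 [169 168 169 162 149 133  90  86  89  92  92  87  84  93 144 150 150 156
 168 169 169 170 170 169 170 169]
205 [169 167 168 167 166 156  94  75  76  79  83  82  77  91 151 167 168 169
 167 168 171 168 169 169 169 169]
215 [168 167 169 169 167 163 111  79  77  79  78  77  76  83 129 165 168 169
 168 169 169 167 169 170 168 169]
225 [168 167 168 169 168 162 127  91  91  96  96  93  90  91 124 164 168 168
 168 168 168 167 167 168 167 167]
235 [82 81 80 81 79 79 77 82 89 92 96 91 88 82 76 78 74 77 79 80 79 79 78 79
 77 79]
240 [72 72 70 71 70 71 74 81 86 92 93 84 81 75 72 69 70 71 69 71 74 74 76 77
 78 79]
245 [71 70 69 69 70 70 70 71 70 70 70 70 68 65 45 43 57 56 42 45 64 67 68 68
 69 68]
plate [(array([ 0.5801, -0.3055]), np.float64(0.0812), np.float64(-0.0778)), (array([ 0.6226, -0.1667]), np.float64(0.0804), np.float64(0.0674)), (array([ 0.7309, -0.1942]), np.float64(0.192), np.float64(0.0733)), (array([ 0.6844, -0.343 ]), np.float64(0.1919), np.float64(-0.0826))]
0.175 tip (array([ 0.5106, -0.2112]), np.float64(-0.0133), np.float64(-0.0085)) rod (array([ 0.5419, -0.2181]), np.float64(0.0187), np.float64(-0.0057))
0.18 tip (array([ 0.5095, -0.2107]), np.float64(-0.0145), np.float64(-0.0083)) rod (array([ 0.5403, -0.2175]), np.float64(0.017), np.float64(-0.0057))
0.185 tip (array([ 0.5084, -0.2102]), np.float64(-0.0156), np.float64(-0.0082)) rod (array([ 0.5387, -0.2169]), np.float64(0.0152), np.float64(-0.0056))
```

Emit:
{"name": "send_rows", "arguments": {
  "deltas": [
    {"jaw": 1,"dx": -0.29,"dy": -0.1,"dz": 0.2,"ax": 0,"ay": 0,"az": 0},
    {"jaw": 1,"dx": 0,"dy": 0,"dz": 0.4,"ax": 0,"ay": 0,"az": 0},
    {"jaw": 1,"dx": 0,"dy": 0,"dz": 0.4,"ax": 0,"ay": 0,"az": 0},
    {"jaw": 1,"dx": 0,"dy": 0,"dz": 0.2,"ax": 0,"ay": 0,"az": 0},
    {"jaw": 1,"dx": 0,"dy": 0,"dz": 0,"ax": 0,"ay": 0,"az": 0}
  ]
}}

```text
time: 3.13
tcp_pos: [0.5425, -0.2193, 0.2055]
ee_rot: [0.15, 0.989, 0.002, -0.004]
wrist_force: [-0.0, 0.8, -0.3]
width: 0.0002
gripper_force: 0.0
```

Emit:
{"name": "send_rows", "arguments": {
  "deltas": [
    {"jaw": 1,"dx": 0,"dy": 0,"dz": 0.04,"ax": 0,"ay": 0,"az": 0},
    {"jaw": 1,"dx": 0,"dy": 0,"dz": 0.04,"ax": 0,"ay": 0,"az": 0},
    {"jaw": 1,"dx": 0,"dy": 0,"dz": 0,"ax": 0,"ay": 0,"az": 0}
  ]
}}

```text
time: 3.38
tcp_pos: [0.5449, -0.2221, 0.2061]
ee_rot: [0.151, 0.989, -0.0, 0.001]
wrist_force: [-0.6, -0.5, -0.3]
width: 0.0005
gripper_force: 0.0
```

Emit:
{"name": "send_rows", "arguments": {
  "deltas": [
    {"jaw": 1,"dx": 0,"dy": 0,"dz": 0.03,"ax": 0,"ay": 0,"az": 0},
    {"jaw": 1,"dx": 0,"dy": 0,"dz": 0,"ax": 0,"ay": 0,"az": 0}
  ]
}}

```text
time: 3.55
tcp_pos: [0.5446, -0.2226, 0.2033]
ee_rot: [0.151, 0.988, -0.0, 0.001]
wrist_force: [-0.1, -0.0, -0.6]
width: 0.0006
gripper_force: 0.0
```

Emit:
{"name": "send_rows", "arguments": {
  "deltas": [
    {"jaw": 1,"dx": 0,"dy": 0,"dz": 0.035,"ax": 0,"ay": 0,"az": 0},
    {"jaw": 1,"dx": 0,"dy": 0,"dz": 0,"ax": 0,"ay": 0,"az": 0}
  ]
}}

```text
time: 3.72
tcp_pos: [0.5441, -0.2227, 0.1995]
ee_rot: [0.152, 0.988, 0.0, 0.0]
wrist_force: [-0.4, 0.5, -0.6]
width: 0.0008
gripper_force: 0.0
```

Emit:
{"name": "send_rows", "arguments": {
  "deltas": [
    {"jaw": 1,"dx": 0,"dy": 0,"dz": 0.025,"ax": 0,"ay": 0,"az": 0},
    {"jaw": 1,"dx": 0,"dy": 0,"dz": 0,"ax": 0,"ay": 0,"az": 0}
  ]
}}

```text
time: 3.88
tcp_pos: [0.544, -0.2226, 0.1973]
ee_rot: [0.152, 0.988, 0.0, -0.0]
wrist_force: [-0.5, -0.7, -0.2]
width: 0.0005
gripper_force: 0.0
```

Emit:
{"name": "send_rows", "arguments": {
  "deltas": [
    {"jaw": 1,"dx": 0,"dy": 0,"dz": 0.02,"ax": 0,"ay": 0,"az": 0},
    {"jaw": 1,"dx": 0,"dy": 0,"dz": 0,"ax": 0,"ay": 0,"az": 0}
  ]
}}

```text
time: 4.05
tcp_pos: [0.544, -0.2226, 0.1959]
ee_rot: [0.152, 0.988, 0.0, -0.0]
wrist_force: [-0.8, 0.4, -0.9]
width: 0.0002
gripper_force: 0.0
```

Tip is at 0.185 with no contact yet.

Emit:
{"name": "send_rows", "arguments": {
  "deltas": [
    {"jaw": 1,"dx": 0,"dy": 0,"dz": 0.02,"ax": 0,"ay": 0,"az": 0},
    {"jaw": 1,"dx": 0,"dy": 0,"dz": 0,"ax": 0,"ay": 0,"az": 0}
  ]
}}

```text
time: 4.22
tcp_pos: [0.5443, -0.2226, 0.1946]
ee_rot: [0.152, 0.988, 0.0, 0.0]
wrist_force: [0.5, -0.0, 2.4]
width: 0.0006
gripper_force: 0.3
```

Emit:
{"name": "send_rows", "arguments": {
  "deltas": [
    {"jaw": 1,"dx": 0,"dy": 0,"dz": 0.02,"ax": 0,"ay": 0,"az": 0},
    {"jaw": 1,"dx": 0,"dy": 0,"dz": 0,"ax": 0,"ay": 0,"az": 0}
  ]
}}

```text
time: 4.38
tcp_pos: [0.5443, -0.2227, 0.1941]
ee_rot: [0.152, 0.988, -0.0, 0.001]
wrist_force: [-1.3, 0.2, 3.7]
width: 0.0008
gripper_force: 1.7
```

Emit:
{"name": "send_rows", "arguments": {
  "deltas": [
    {"jaw": 1,"dx": 0,"dy": 0,"dz": 0.02,"ax": 0,"ay": 0,"az": 0},
    {"jaw": 1,"dx": 0,"dy": 0,"dz": 0,"ax": 0,"ay": 0,"az": 0}
  ]
}}

```text
time: 4.55
tcp_pos: [0.5443, -0.2227, 0.1935]
ee_rot: [0.152, 0.988, -0.0, 0.001]
wrist_force: [-1.6, 0.7, 6.6]
width: 0.0002
gripper_force: 3.5
```

Contact at tip z ≈ 0.1838, so the rod axis is at ≈ 0.180. Now the red tray.

Emit:
{"name": "send_rows", "arguments": {
  "deltas": [
    {"jaw": 0,"dx": 0,"dy": 0,"dz": -0.5,"ax": 0,"ay": 0,"az": 0},
    {"jaw": 0,"dx": 0,"dy": 0,"dz": -0.4,"ax": 0,"ay": 0,"az": 0},
    {"jaw": 0,"dx": 0,"dy": 0,"dz": 0,"ax": 0,"ay": 0,"az": 0}
  ]
}}

```text
time: 4.8
tcp_pos: [0.5462, -0.2236, 0.2663]
ee_rot: [0.152, 0.988, -0.002, 0.006]
wrist_force: [-0.0, -0.9, 0.9]
width: 0.0172
gripper_force: 0.0
```

```bash
python3 - <<'E'
from plan import *
plan((.463,.2203,.22),5.75,12)
E
```

```text
[0.236, 0.443, 0.048, -0.0, 0.0, -0.011]
[0.221, 0.451, 0.048, -0.0, 0.0, -0.011]
[0.206, 0.458, 0.049, -0.0, 0.0, -0.011]
[0.19, 0.465, 0.049, -0.0, 0.0, -0.011]
[0.175, 0.471, 0.049, -0.0, 0.0, -0.011]
[0.159, 0.476, 0.05, -0.0, 0.0, -0.011]
[0.142, 0.481, 0.05, -0.0, 0.0, -0.011]
[0.126, 0.486, 0.05, -0.0, 0.0, -0.011]
[0.11, 0.49, 0.05, -0.0, 0.0, -0.011]
[0.093, 0.493, 0.051, -0.0, 0.0, -0.011]
[0.076, 0.496, 0.051, -0.0, 0.0, -0.011]
[0.059, 0.498, 0.051, -0.0, 0.0, -0.011]
```

Emit:
{"name": "send_rows", "arguments": {
  "deltas": [
    {"jaw": 0,"dx": 0.24,"dy": 0.44,"dz": 0.03,"ax": 0,"ay": 0,"az": -0.011},
    {"jaw": 0,"dx": 0.22,"dy": 0.45,"dz": 0.03,"ax": 0,"ay": 0,"az": -0.011},
    {"jaw": 0,"dx": 0.205,"dy": 0.46,"dz": 0.03,"ax": 0,"ay": 0,"az": -0.011},
    {"jaw": 0,"dx": 0.19,"dy": 0.465,"dz": 0.05,"ax": 0,"ay": 0,"az": -0.011},
    {"jaw": 0,"dx": 0.175,"dy": 0.47,"dz": 0.05,"ax": 0,"ay": 0,"az": -0.011},
    {"jaw": 0,"dx": 0.16,"dy": 0.475,"dz": 0.05,"ax": 0,"ay": 0,"az": -0.011},
    {"jaw": 0,"dx": 0.14,"dy": 0.48,"dz": 0.05,"ax": 0,"ay": 0,"az": -0.011},
    {"jaw": 0,"dx": 0.125,"dy": 0.485,"dz": 0.05,"ax": 0,"ay": 0,"az": -0.011},
    {"jaw": 0,"dx": 0.11,"dy": 0.49,"dz": 0.05,"ax": 0,"ay": 0,"az": -0.011},
    {"jaw": 0,"dx": 0.09,"dy": 0.49,"dz": 0.05,"ax": 0,"ay": 0,"az": -0.011}
  ]
}}

```text
time: 5.63
tcp_pos: [0.4725, 0.1483, 0.2255]
ee_rot: [-0.021, 1.0, 0.0, -0.0]
wrist_force: [0.0, 0.9, 0.8]
width: 0.0468
gripper_force: 0.0
```

Emit:
{"name": "send_rows", "arguments": {
  "deltas": [
    {"jaw": 0,"dx": 0.08,"dy": 0.495,"dz": 0.05,"ax": 0,"ay": 0,"az": -0.011},
    {"jaw": 0,"dx": 0.06,"dy": 0.5,"dz": 0.05,"ax": 0,"ay": 0,"az": -0.008},
    {"jaw": 0,"dx": 0,"dy": 0,"dz": 0,"ax": 0,"ay": 0,"az": 0},
    {"jaw": 0,"dx": 0,"dy": 0,"dz": 0,"ax": 0,"ay": 0,"az": 0},
    {"jaw": 0,"dx": 0,"dy": 0,"dz": 0,"ax": 0,"ay": 0,"az": 0}
  ]
}}

```text
time: 6.05
tcp_pos: [0.4585, 0.2201, 0.2182]
ee_rot: [-0.051, 0.999, -0.0, -0.0]
wrist_force: [-0.3, -0.7, -0.1]
width: 0.0468
gripper_force: 0.0
```

```bash
python3 - <<'E'
from plan import *
from station import observe
o=observe();print(yaw_of(o["ee_rot"]),o["tcp_pos"]);plan((.463,.2203,.142),5.75,3)
E
```

```text
5.802063081136818 [0.45848817 0.2201271  0.2182491 ]
[-0.02, -0.001, 0.339, -0.0, -0.0, 0.0]
[-0.02, -0.001, 0.339, -0.0, -0.0, 0.0]
[-0.02, -0.001, 0.339, -0.0, -0.0, 0.0]
```

Emit:
{"name": "send_rows", "arguments": {
  "deltas": [
    {"jaw": 0,"dx": -0.06,"dy": 0,"dz": 0.34,"ax": 0,"ay": 0,"az": 0},
    {"jaw": 0,"dx": 0,"dy": 0,"dz": 0.34,"ax": 0,"ay": 0,"az": 0},
    {"jaw": 0,"dx": 0,"dy": 0,"dz": 0.33,"ax": 0,"ay": 0,"az": 0},
    {"jaw": 0,"dx": 0,"dy": 0,"dz": 0,"ax": 0,"ay": 0,"az": 0},
    {"jaw": 0,"dx": 0,"dy": 0,"dz": 0,"ax": 0,"ay": 0,"az": 0}
  ]
}}

```text
time: 6.47
tcp_pos: [0.4627, 0.2192, 0.1419]
ee_rot: [-0.049, 0.999, -0.001, -0.002]
wrist_force: [0.4, 0.2, -0.1]
width: 0.0469
gripper_force: 0.0
```

Emit:
{"name": "send_rows", "arguments": {
  "deltas": [
    {"jaw": 1,"dx": 0,"dy": 0,"dz": 0,"ax": 0,"ay": 0,"az": 0},
    {"jaw": 1,"dx": 0,"dy": 0,"dz": 0,"ax": 0,"ay": 0,"az": 0},
    {"jaw": 1,"dx": 0,"dy": 0,"dz": 0,"ax": 0,"ay": 0,"az": 0},
    {"jaw": 1,"dx": 0,"dy": 0,"dz": 0,"ax": 0,"ay": 0,"az": 0},
    {"jaw": 1,"dx": 0,"dy": 0,"dz": 0,"ax": 0,"ay": 0,"az": 0},
    {"jaw": 1,"dx": 0,"dy": 0,"dz": 0,"ax": 0,"ay": 0,"az": 0}
  ],
  "grip_force": 40
}}

```text
time: 6.97
tcp_pos: [0.4635, 0.2211, 0.1439]
ee_rot: [-0.051, 0.999, 0.0, 0.001]
wrist_force: [-0.7, -0.7, 2.4]
width: 0.0156
gripper_force: 40.0
```

Emit:
{"name": "send_rows", "arguments": {
  "deltas": [
    {"jaw": 1,"dx": 0,"dy": 0,"dz": -0.1,"ax": 0,"ay": 0,"az": 0},
    {"jaw": 1,"dx": 0,"dy": 0,"dz": -0.3,"ax": 0,"ay": 0,"az": 0},
    {"jaw": 1,"dx": 0,"dy": 0,"dz": -0.4,"ax": 0,"ay": 0,"az": 0},
    {"jaw": 1,"dx": 0,"dy": 0,"dz": -0.45,"ax": 0,"ay": 0,"az": 0},
    {"jaw": 1,"dx": 0,"dy": 0,"dz": -0.45,"ax": 0,"ay": 0,"az": 0},
    {"jaw": 1,"dx": 0,"dy": 0,"dz": -0.4,"ax": 0,"ay": 0,"az": 0},
    {"jaw": 1,"dx": 0,"dy": 0,"dz": 0,"ax": 0,"ay": 0,"az": 0},
    {"jaw": 1,"dx": 0,"dy": 0,"dz": 0,"ax": 0,"ay": 0,"az": 0}
  ]
}}

```text
time: 7.63
tcp_pos: [0.4637, 0.2213, 0.3026]
ee_rot: [-0.051, 0.999, 0.001, 0.002]
wrist_force: [-0.8, -1.2, -2.3]
width: 0.0153
gripper_force: 40.0
```

```bash
python3 - <<'E'
from plan import *
plan((.476,-.199,.30),-17.3,14)
E
```

```text
[0.029, -0.399, 0.002, 0.0, 0.0, 0.009]
[0.017, -0.4, 0.002, 0.0, 0.0, 0.009]
[0.006, -0.4, 0.002, 0.0, 0.0, 0.009]
[-0.006, -0.4, 0.002, 0.0, 0.0, 0.009]
[-0.017, -0.4, 0.002, 0.0, 0.0, 0.009]
[-0.029, -0.399, 0.002, 0.0, 0.0, 0.009]
[-0.04, -0.398, 0.002, 0.0, 0.0, 0.009]
[-0.052, -0.397, 0.002, 0.0, 0.0, 0.009]
[-0.063, -0.395, 0.002, 0.0, 0.0, 0.009]
[-0.075, -0.393, 0.002, 0.0, 0.0, 0.009]
[-0.086, -0.391, 0.002, 0.0, 0.0, 0.009]
[-0.097, -0.388, 0.002, 0.0, 0.0, 0.009]
[-0.108, -0.386, 0.002, 0.0, 0.0, 0.009]
[-0.119, -0.382, 0.002, 0.0, 0.0, 0.009]
```

Emit:
{"name": "send_rows", "arguments": {
  "deltas": [
    {"jaw": 1,"dx": 0.03,"dy": -0.4,"dz": 0,"ax": 0,"ay": 0,"az": 0.009},
    {"jaw": 1,"dx": 0.02,"dy": -0.4,"dz": 0,"ax": 0,"ay": 0,"az": 0.009},
    {"jaw": 1,"dx": 0.01,"dy": -0.4,"dz": 0,"ax": 0,"ay": 0,"az": 0.009},
    {"jaw": 1,"dx": -0.01,"dy": -0.4,"dz": 0,"ax": 0,"ay": 0,"az": 0.009},
    {"jaw": 1,"dx": -0.02,"dy": -0.4,"dz": 0,"ax": 0,"ay": 0,"az": 0.009},
    {"jaw": 1,"dx": -0.03,"dy": -0.4,"dz": 0,"ax": 0,"ay": 0,"az": 0.009},
    {"jaw": 1,"dx": -0.04,"dy": -0.4,"dz": 0,"ax": 0,"ay": 0,"az": 0.009},
    {"jaw": 1,"dx": -0.05,"dy": -0.4,"dz": 0,"ax": 0,"ay": 0,"az": 0.009},
    {"jaw": 1,"dx": -0.06,"dy": -0.395,"dz": 0,"ax": 0,"ay": 0,"az": 0.009},
    {"jaw": 1,"dx": -0.075,"dy": -0.39,"dz": 0,"ax": 0,"ay": 0,"az": 0.009}
  ]
}}

```text
time: 8.47
tcp_pos: [0.4709, -0.0804, 0.2975]
ee_rot: [0.091, 0.996, 0.001, -0.003]
wrist_force: [0.6, 0.2, -0.6]
width: 0.0153
gripper_force: 40.0
```

Emit:
{"name": "send_rows", "arguments": {
  "deltas": [
    {"jaw": 1,"dx": -0.09,"dy": -0.39,"dz": 0,"ax": 0,"ay": 0,"az": 0.009},
    {"jaw": 1,"dx": -0.1,"dy": -0.39,"dz": 0,"ax": 0,"ay": 0,"az": 0.009},
    {"jaw": 1,"dx": -0.11,"dy": -0.385,"dz": 0,"ax": 0,"ay": 0,"az": 0.01},
    {"jaw": 1,"dx": -0.12,"dy": -0.38,"dz": 0,"ax": 0,"ay": 0,"az": 0.01},
    {"jaw": 1,"dx": 0,"dy": 0,"dz": 0.3,"ax": 0,"ay": 0,"az": 0},
    {"jaw": 1,"dx": 0,"dy": 0,"dz": 0.3,"ax": 0,"ay": 0,"az": 0},
    {"jaw": 1,"dx": 0,"dy": 0,"dz": 0.3,"ax": 0,"ay": 0,"az": 0},
    {"jaw": 1,"dx": 0,"dy": 0,"dz": 0.25,"ax": 0,"ay": 0,"az": 0},
    {"jaw": 1,"dx": 0,"dy": 0,"dz": 0,"ax": 0,"ay": 0,"az": 0},
    {"jaw": 1,"dx": 0,"dy": 0,"dz": 0,"ax": 0,"ay": 0,"az": 0}
  ]
}}

```text
time: 9.3
tcp_pos: [0.4754, -0.1984, 0.211]
ee_rot: [0.15, 0.989, 0.001, -0.003]
wrist_force: [0.1, -0.0, -1.8]
width: 0.0155
gripper_force: 40.0
```

```bash
cat > st.py <<'E'
from plan import *
from station import observe
P0=np.array([.5236,-.2140]);th=np.radians(-17.3);X=np.array([np.cos(th),np.sin(th)]);Y=np.array([-np.sin(th),np.cos(th)])
def st():
    o=observe();d=o["tcp_pos"][:2]-P0;f=o["wrist_force"]
    print("t %.2f along %.4f lat %.4f z %.4f yaw %.2f F along %.1f lat %.1f z %.1f w %.4f"%(o["time"],d@X,d@Y,o["tcp_pos"][2],yaw_of(o["ee_rot"]),f[:2]@X,f[:2]@Y,f[2],o["width"]),Ro.from_quat(o["ee_rot"]).as_matrix()[:,2].round(4))
if __name__=="__main__":st()
E
python3 st.py; python3 - <<'E'
from h import *
from station import *
a=snapshot("side");b=snapshot("wrist");c=snapshot("scene")
h=cv2.resize(a["frame"][200:340,300:440],(400,400),interpolation=cv2.INTER_CUBIC)
w=cv2.resize(b["frame"][100:300,180:380],(400,400),interpolation=cv2.INTER_CUBIC)
cv2.imwrite("pics/z3.png",np.hstack([h,w]))
E
```

```text
t 9.30 along -0.0506 lat 0.0005 z 0.2110 yaw -17.25 F along 0.1 lat -0.0 z -1.8 w 0.0155 [-0.0061  0.0035 -1.    ]
```

View pics/z3.png

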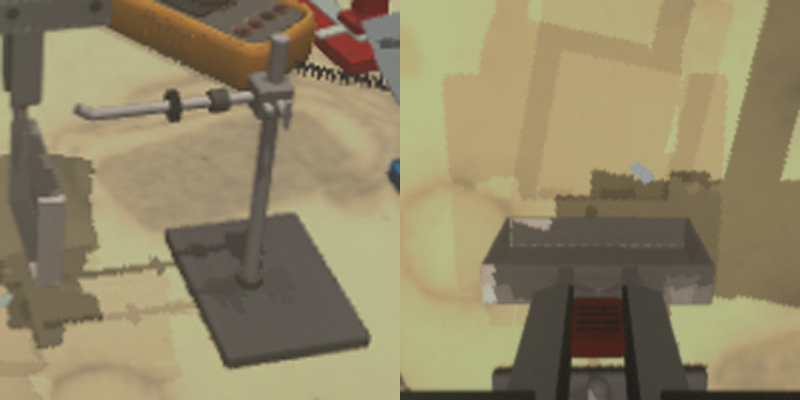

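The tray is held upright, hollow side to the open end, with the hook clear ahead. I'll set the height and advance.

Emit:
{"name": "send_rows", "arguments": {
  "deltas": [
    {"jaw": 1,"dx": 0,"dy": 0,"dz": -0.06,"ax": 0,"ay": 0,"az": 0},
    {"jaw": 1,"dx": -0.1,"dy": 0,"dz": 0,"ax": 0,"ay": 0,"az": 0},
    {"jaw": 1,"dx": -0.1,"dy": 0,"dz": 0,"ax": 0,"ay": 0,"az": 0},
    {"jaw": 1,"dx": -0.07,"dy": 0,"dz": 0,"ax": 0,"ay": 0,"az": 0},
    {"jaw": 1,"dx": 0,"dy": 0,"dz": 0,"ax": 0,"ay": 0,"az": 0},
    {"jaw": 1,"dx": 0,"dy": 0,"dz": 0,"ax": 0,"ay": 0,"az": 0}
  ]
}}

```text
time: 9.95
tcp_pos: [0.4967, -0.2054, 0.2184]
ee_rot: [0.15, 0.989, 0.0, -0.0]
wrist_force: [0.9, 0.0, -1.7]
width: 0.0155
gripper_force: 40.0
```

```bash
python3 st.py
```

```text
t 9.95 along -0.0283 lat 0.0002 z 0.2184 yaw -17.24 F along 0.9 lat 0.3 z -1.7 w 0.0155 [-7.e-04  5.e-04 -1.e+00]
```

Emit:
{"name": "send_rows", "arguments": {
  "deltas": [
    {"jaw": 1,"dx": -0.06,"dy": 0,"dz": 0.022,"ax": 0,"ay": 0,"az": 0},
    {"jaw": 1,"dx": -0.06,"dy": 0,"dz": 0,"ax": 0,"ay": 0,"az": 0},
    {"jaw": 1,"dx": -0.06,"dy": 0,"dz": 0,"ax": 0,"ay": 0,"az": 0},
    {"jaw": 1,"dx": 0,"dy": 0,"dz": 0,"ax": 0,"ay": 0,"az": 0}
  ]
}}

```text
time: 10.28
tcp_pos: [0.5099, -0.2096, 0.2167]
ee_rot: [0.15, 0.989, 0.0, -0.0]
wrist_force: [0.1, -0.2, -1.7]
width: 0.0156
gripper_force: 40.0
```

Emit:
{"name": "send_rows", "arguments": {
  "deltas": [
    {"jaw": 1,"dx": -0.06,"dy": 0,"dz": 0,"ax": 0,"ay": 0,"az": 0},
    {"jaw": 1,"dx": -0.06,"dy": 0,"dz": 0,"ax": 0,"ay": 0,"az": 0},
    {"jaw": 1,"dx": 0,"dy": 0,"dz": 0,"ax": 0,"ay": 0,"az": 0}
  ]
}}

```text
time: 10.53
tcp_pos: [0.5185, -0.2123, 0.2169]
ee_rot: [0.15, 0.989, 0.0, 0.0]
wrist_force: [0.0, -0.6, -1.3]
width: 0.0155
gripper_force: 40.0
```

Emit:
{"name": "send_rows", "arguments": {
  "deltas": [
    {"jaw": 1,"dx": -0.08,"dy": 0,"dz": 0,"ax": 0,"ay": 0,"az": 0},
    {"jaw": 1,"dx": -0.08,"dy": 0,"dz": 0,"ax": 0,"ay": 0,"az": 0},
    {"jaw": 1,"dx": 0,"dy": 0,"dz": 0,"ax": 0,"ay": 0,"az": 0}
  ]
}}

```text
time: 10.78
tcp_pos: [0.5302, -0.2159, 0.2168]
ee_rot: [0.15, 0.989, 0.0, 0.0]
wrist_force: [-0.7, 0.6, -1.4]
width: 0.0153
gripper_force: 40.0
```

```bash
python3 st.py
```

```text
t 10.78 along 0.0069 lat 0.0001 z 0.2168 yaw -17.24 F along -0.9 lat 0.4 z -1.4 w 0.0153 [ 5.e-04  0.e+00 -1.e+00]
```

Emit:
{"name": "send_rows", "arguments": {
  "deltas": [
    {"jaw": 1,"dx": -0.08,"dy": 0,"dz": 0.03,"ax": 0,"ay": 0,"az": 0},
    {"jaw": 1,"dx": -0.08,"dy": 0,"dz": 0.03,"ax": 0,"ay": 0,"az": 0},
    {"jaw": 1,"dx": 0,"dy": 0,"dz": 0.03,"ax": 0,"ay": 0,"az": 0},
    {"jaw": 1,"dx": 0,"dy": 0,"dz": 0,"ax": 0,"ay": 0,"az": 0}
  ]
}}

```text
time: 11.12
tcp_pos: [0.5406, -0.219, 0.2092]
ee_rot: [0.15, 0.989, 0.0, -0.001]
wrist_force: [-0.3, 0.8, -1.8]
width: 0.0152
gripper_force: 40.0
```

Emit:
{"name": "send_rows", "arguments": {
  "deltas": [
    {"jaw": 1,"dx": 0,"dy": 0,"dz": 0.025,"ax": 0,"ay": 0,"az": 0},
    {"jaw": 1,"dx": 0,"dy": 0,"dz": 0,"ax": 0,"ay": 0,"az": 0}
  ]
}}

```text
time: 11.28
tcp_pos: [0.5405, -0.219, 0.208]
ee_rot: [0.15, 0.989, 0.0, -0.0]
wrist_force: [0.0, -0.3, -1.8]
width: 0.0155
gripper_force: 40.0
```

Emit:
{"name": "send_rows", "arguments": {
  "deltas": [
    {"jaw": 1,"dx": 0,"dy": 0,"dz": 0.02,"ax": 0,"ay": 0,"az": 0},
    {"jaw": 1,"dx": 0,"dy": 0,"dz": 0,"ax": 0,"ay": 0,"az": 0}
  ]
}}

```text
time: 11.45
tcp_pos: [0.5406, -0.2191, 0.2068]
ee_rot: [0.15, 0.989, 0.0, -0.0]
wrist_force: [-0.5, 0.3, -1.0]
width: 0.0156
gripper_force: 40.0
```

Emit:
{"name": "send_rows", "arguments": {
  "deltas": [
    {"jaw": 1,"dx": 0,"dy": 0,"dz": 0.015,"ax": 0,"ay": 0,"az": 0},
    {"jaw": 1,"dx": 0,"dy": 0,"dz": 0,"ax": 0,"ay": 0,"az": 0}
  ]
}}

```text
time: 11.62
tcp_pos: [0.5408, -0.219, 0.2061]
ee_rot: [0.15, 0.989, 0.0, 0.0]
wrist_force: [-0.6, 0.3, -0.3]
width: 0.0153
gripper_force: 40.0
```

Emit:
{"name": "send_rows", "arguments": {
  "deltas": [
    {"jaw": 1,"dx": -0.1,"dy": 0,"dz": -0.01,"ax": 0,"ay": 0,"az": 0},
    {"jaw": 1,"dx": -0.1,"dy": 0,"dz": 0,"ax": 0,"ay": 0,"az": 0},
    {"jaw": 1,"dx": -0.1,"dy": 0,"dz": 0,"ax": 0,"ay": 0,"az": 0},
    {"jaw": 1,"dx": 0,"dy": 0,"dz": 0,"ax": 0,"ay": 0,"az": 0}
  ]
}}

```text
time: 11.95
tcp_pos: [0.564, -0.2261, 0.2063]
ee_rot: [0.15, 0.989, 0.0, 0.001]
wrist_force: [1.2, 1.0, -0.2]
width: 0.0156
gripper_force: 40.0
```

Emit:
{"name": "send_rows", "arguments": {
  "deltas": [
    {"jaw": 1,"dx": -0.05,"dy": 0,"dz": 0,"ax": 0,"ay": 0,"az": 0},
    {"jaw": 1,"dx": -0.05,"dy": 0,"dz": 0,"ax": 0,"ay": 0,"az": 0},
    {"jaw": 1,"dx": 0,"dy": 0,"dz": 0,"ax": 0,"ay": 0,"az": 0}
  ]
}}

```text
time: 12.2
tcp_pos: [0.5696, -0.2278, 0.2064]
ee_rot: [0.15, 0.989, 0.0, -0.001]
wrist_force: [-0.3, 0.8, -0.2]
width: 0.0158
gripper_force: 40.0
```

Emit:
{"name": "send_rows", "arguments": {
  "deltas": [
    {"jaw": 1,"dx": -0.05,"dy": 0,"dz": 0,"ax": 0,"ay": 0,"az": 0},
    {"jaw": 1,"dx": -0.05,"dy": 0,"dz": 0,"ax": 0,"ay": 0,"az": 0},
    {"jaw": 1,"dx": 0,"dy": 0,"dz": 0,"ax": 0,"ay": 0,"az": 0}
  ]
}}

```text
time: 12.45
tcp_pos: [0.576, -0.2298, 0.2064]
ee_rot: [0.15, 0.989, 0.001, -0.001]
wrist_force: [-3.4, 2.4, 0.8]
width: 0.0155
gripper_force: 40.0
```

```bash
python3 st.py
```

```text
t 12.45 along 0.0547 lat 0.0005 z 0.2064 yaw -17.24 F along -4.0 lat 1.2 z 0.8 w 0.0155 [-0.0022  0.0015 -1.    ]
```

Emit:
{"name": "send_rows", "arguments": {
  "deltas": [
    {"jaw": 1,"dx": -0.04,"dy": 0,"dz": -0.013,"ax": 0,"ay": 0,"az": 0},
    {"jaw": 1,"dx": -0.04,"dy": 0,"dz": 0,"ax": 0,"ay": 0,"az": 0},
    {"jaw": 1,"dx": 0,"dy": 0,"dz": 0,"ax": 0,"ay": 0,"az": 0}
  ]
}}

```text
time: 12.7
tcp_pos: [0.5819, -0.2316, 0.2067]
ee_rot: [0.15, 0.989, 0.001, -0.001]
wrist_force: [-3.0, 2.4, -2.5]
width: 0.0155
gripper_force: 40.0
```

Emit:
{"name": "send_rows", "arguments": {
  "deltas": [
    {"jaw": 1,"dx": -0.04,"dy": 0,"dz": 0,"ax": 0,"ay": 0,"az": 0},
    {"jaw": 1,"dx": 0,"dy": 0,"dz": 0,"ax": 0,"ay": 0,"az": 0}
  ]
}}

```text
time: 12.87
tcp_pos: [0.585, -0.2326, 0.2068]
ee_rot: [0.15, 0.989, 0.0, -0.001]
wrist_force: [-3.4, 3.0, -1.4]
width: 0.0152
gripper_force: 40.0
```

```bash
python3 st.py
```

```text
t 12.87 along 0.0642 lat 0.0005 z 0.2068 yaw -17.24 F along -4.1 lat 1.9 z -1.4 w 0.0152 [-0.0012  0.0011 -1.    ]
```

Emit:
{"name": "send_rows", "arguments": {
  "deltas": [
    {"jaw": 1,"dx": -0.04,"dy": 0,"dz": 0,"ax": 0,"ay": 0,"az": 0},
    {"jaw": 1,"dx": 0,"dy": 0,"dz": 0,"ax": 0,"ay": 0,"az": 0}
  ]
}}

```text
time: 13.03
tcp_pos: [0.588, -0.2336, 0.207]
ee_rot: [0.15, 0.989, 0.0, -0.0]
wrist_force: [-3.6, 3.3, -3.2]
width: 0.0152
gripper_force: 40.0
```

Emit:
{"name": "send_rows", "arguments": {
  "deltas": [
    {"jaw": 1,"dx": -0.03,"dy": 0,"dz": 0,"ax": 0,"ay": 0,"az": 0},
    {"jaw": 1,"dx": 0,"dy": 0,"dz": 0,"ax": 0,"ay": 0,"az": 0}
  ]
}}

```text
time: 13.2
tcp_pos: [0.5902, -0.2344, 0.2072]
ee_rot: [0.15, 0.989, 0.0, -0.0]
wrist_force: [-3.0, 2.9, -2.4]
width: 0.0154
gripper_force: 40.0
```

Emit:
{"name": "send_rows", "arguments": {
  "deltas": [
    {"jaw": 1,"dx": -0.03,"dy": 0,"dz": 0,"ax": 0,"ay": 0,"az": 0},
    {"jaw": 1,"dx": 0,"dy": 0,"dz": 0,"ax": 0,"ay": 0,"az": 0}
  ]
}}

```text
time: 13.37
tcp_pos: [0.5915, -0.2349, 0.2073]
ee_rot: [0.15, 0.989, 0.0, -0.001]
wrist_force: [-5.3, 3.4, -1.9]
width: 0.015
gripper_force: 40.0
```

```bash
python3 st.py
```

```text
t 13.37 along 0.0710 lat 0.0002 z 0.2073 yaw -17.25 F along -6.0 lat 1.7 z -1.9 w 0.0150 [-2.6e-03  9.0e-04 -1.0e+00]
```

Emit:
{"name": "send_rows", "arguments": {
  "deltas": [
    {"jaw": 1,"dx": -0.025,"dy": 0,"dz": 0,"ax": 0,"ay": 0,"az": 0},
    {"jaw": 1,"dx": 0,"dy": 0,"dz": 0,"ax": 0,"ay": 0,"az": 0}
  ]
}}

```text
time: 13.53
tcp_pos: [0.5918, -0.235, 0.2073]
ee_rot: [0.15, 0.989, 0.001, -0.003]
wrist_force: [-9.0, 4.7, 0.1]
width: 0.0156
gripper_force: 40.0
```

Emit:
{"name": "send_rows", "arguments": {
  "deltas": [
    {"jaw": 1,"dx": -0.025,"dy": 0,"dz": 0,"ax": 0,"ay": 0,"az": 0},
    {"jaw": 1,"dx": 0,"dy": 0,"dz": 0,"ax": 0,"ay": 0,"az": 0}
  ]
}}

```text
time: 13.7
tcp_pos: [0.592, -0.2351, 0.2072]
ee_rot: [0.15, 0.989, 0.001, -0.005]
wrist_force: [-13.0, 5.2, 1.8]
width: 0.0158
gripper_force: 40.0
```

```bash
python3 st.py
```

```text
t 13.70 along 0.0716 lat 0.0002 z 0.2072 yaw -17.27 F along -13.9 lat 1.1 z 1.8 w 0.0158 [-0.0103  0.0035 -0.9999]
```

Home: rigid at along 0.0715, 14 N. I'll relax the push, lower and release.

Emit:
{"name": "send_rows", "arguments": {
  "deltas": [
    {"jaw": 1,"dx": 0.055,"dy": 0,"dz": 0,"ax": 0,"ay": 0,"az": 0},
    {"jaw": 1,"dx": 0,"dy": 0,"dz": 0,"ax": 0,"ay": 0,"az": 0}
  ]
}}

```text
time: 13.87
tcp_pos: [0.5914, -0.2351, 0.2077]
ee_rot: [0.15, 0.989, -0.0, -0.0]
wrist_force: [-5.3, 1.3, -1.8]
width: 0.0155
gripper_force: 40.0
```

```bash
python3 st.py
```

```text
t 13.87 along 0.0710 lat -0.0000 z 0.2077 yaw -17.26 F along -5.5 lat -0.3 z -1.8 w 0.0155 [-7.e-04 -2.e-04 -1.e+00]
```

Emit:
{"name": "send_rows", "arguments": {
  "deltas": [
    {"jaw": 1,"dx": 0.01,"dy": 0,"dz": 0.015,"ax": 0,"ay": 0,"az": 0},
    {"jaw": 1,"dx": 0,"dy": 0,"dz": 0,"ax": 0,"ay": 0,"az": 0},
    {"jaw": 0.2,"dx": 0,"dy": 0,"dz": 0,"ax": 0,"ay": 0,"az": 0},
    {"jaw": 0.2,"dx": 0,"dy": 0,"dz": 0,"ax": 0,"ay": 0,"az": 0},
    {"jaw": 0.2,"dx": 0,"dy": 0,"dz": 0,"ax": 0,"ay": 0,"az": 0},
    {"jaw": 0.2,"dx": 0,"dy": 0,"dz": 0,"ax": 0,"ay": 0,"az": 0}
  ]
}}

```text
time: 14.37
tcp_pos: [0.5921, -0.2355, 0.2072]
ee_rot: [0.15, 0.989, -0.001, 0.002]
wrist_force: [0.2, -0.3, -0.4]
width: 0.0369
gripper_force: 0.0
```

Emit:
{"name": "send_rows", "arguments": {
  "deltas": [
    {"jaw": 0.2,"dx": 0,"dy": 0,"dz": -0.2,"ax": 0,"ay": 0,"az": 0},
    {"jaw": 0.2,"dx": 0,"dy": 0,"dz": -0.4,"ax": 0,"ay": 0,"az": 0},
    {"jaw": 0.2,"dx": 0.3,"dy": 0,"dz": -0.4,"ax": 0,"ay": 0,"az": 0},
    {"jaw": 0.2,"dx": 0.4,"dy": 0,"dz": 0,"ax": 0,"ay": 0,"az": 0},
    {"jaw": 0.2,"dx": 0.1,"dy": 0,"dz": 0,"ax": 0,"ay": 0,"az": 0},
    {"jaw": 0.2,"dx": 0,"dy": 0,"dz": 0,"ax": 0,"ay": 0,"az": 0}
  ]
}}

```text
time: 14.87
tcp_pos: [0.5334, -0.217, 0.283]
ee_rot: [0.15, 0.989, -0.001, 0.002]
wrist_force: [0.4, 0.9, 0.2]
width: 0.0378
gripper_force: 0.0
```

```bash
python3 st.py;python3 - <<'E'
from h import *
from station import *
a=snapshot("side");b=snapshot("wrist")
h=cv2.resize(a["frame"][200:340,300:440],(400,400),interpolation=cv2.INTER_CUBIC)
w=cv2.resize(b["frame"][100:300,180:380],(400,400),interpolation=cv2.INTER_CUBIC)
cv2.imwrite("pics/z4.png",np.hstack([h,w]))
from plan import plan
# yellow tab
plan((.4517,.3285,.22),5.75,16)
E
```

```text
t 14.87 along 0.0102 lat 0.0001 z 0.2830 yaw -17.27 F along 0.1 lat 1.0 z 0.2 w 0.0378 [ 0.0031 -0.0016 -1.    ]
[0.201, 0.414, 0.051, 0.0, 0.0, -0.008]
[0.19, 0.419, 0.051, 0.0, 0.0, -0.008]
[0.18, 0.423, 0.051, 0.0, 0.0, -0.008]
[0.169, 0.428, 0.051, 0.0, 0.0, -0.008]
[0.158, 0.432, 0.051, 0.0, 0.0, -0.008]
[0.147, 0.436, 0.051, 0.0, 0.0, -0.008]
[0.136, 0.439, 0.051, 0.0, 0.0, -0.008]
[0.125, 0.443, 0.051, 0.0, 0.0, -0.008]
[0.114, 0.446, 0.051, 0.0, 0.0, -0.008]
[0.103, 0.448, 0.051, 0.0, 0.0, -0.008]
[0.092, 0.451, 0.051, 0.0, 0.0, -0.008]
[0.08, 0.453, 0.051, 0.0, 0.0, -0.008]
[0.069, 0.455, 0.051, 0.0, 0.0, -0.008]
[0.057, 0.456, 0.051, 0.0, 0.0, -0.008]
[0.046, 0.458, 0.051, 0.0, 0.0, -0.008]
[0.034, 0.459, 0.051, 0.0, 0.0, -0.008]
```

View pics/z4.png

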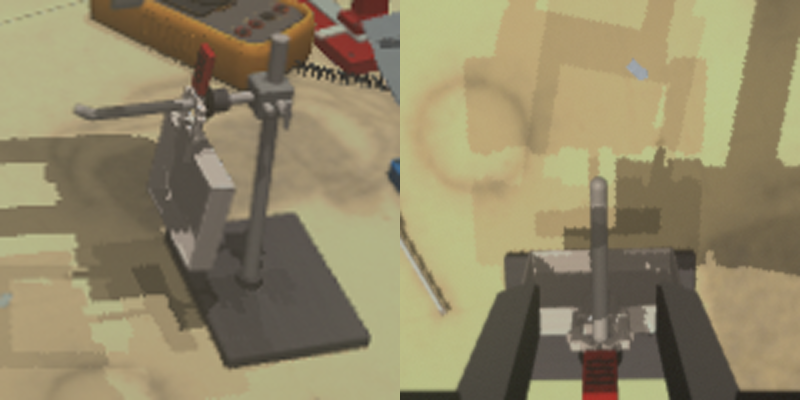

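The large tray hangs on the rod against the disc, its tab beside the collar and the hook's open end free. Next is the medium (yellow) one.

Emit:
{"name": "send_rows", "arguments": {
  "deltas": [
    {"jaw": 0,"dx": 0.2,"dy": 0.415,"dz": 0.05,"ax": 0,"ay": 0,"az": -0.008},
    {"jaw": 0,"dx": 0.19,"dy": 0.42,"dz": 0.05,"ax": 0,"ay": 0,"az": -0.008},
    {"jaw": 0,"dx": 0.18,"dy": 0.425,"dz": 0.05,"ax": 0,"ay": 0,"az": -0.008},
    {"jaw": 0,"dx": 0.17,"dy": 0.43,"dz": 0.05,"ax": 0,"ay": 0,"az": -0.008},
    {"jaw": 0,"dx": 0.16,"dy": 0.43,"dz": 0.05,"ax": 0,"ay": 0,"az": -0.008},
    {"jaw": 0,"dx": 0.15,"dy": 0.435,"dz": 0.05,"ax": 0,"ay": 0,"az": -0.008},
    {"jaw": 0,"dx": 0.135,"dy": 0.44,"dz": 0.05,"ax": 0,"ay": 0,"az": -0.008},
    {"jaw": 0,"dx": 0.125,"dy": 0.445,"dz": 0.05,"ax": 0,"ay": 0,"az": -0.008},
    {"jaw": 0,"dx": 0.115,"dy": 0.445,"dz": 0.05,"ax": 0,"ay": 0,"az": -0.008},
    {"jaw": 0,"dx": 0.1,"dy": 0.45,"dz": 0.05,"ax": 0,"ay": 0,"az": -0.008}
  ]
}}

```text
time: 15.8
tcp_pos: [0.4825, 0.1265, 0.2422]
ee_rot: [0.024, 1.0, -0.0, -0.001]
wrist_force: [0.4, -0.2, 0.3]
width: 0.0469
gripper_force: 0.0
```

Emit:
{"name": "send_rows", "arguments": {
  "deltas": [
    {"jaw": 0,"dx": 0.09,"dy": 0.45,"dz": 0.05,"ax": 0,"ay": 0,"az": -0.008},
    {"jaw": 0,"dx": 0.08,"dy": 0.45,"dz": 0.05,"ax": 0,"ay": 0,"az": -0.008},
    {"jaw": 0,"dx": 0.07,"dy": 0.455,"dz": 0.05,"ax": 0,"ay": 0,"az": -0.008},
    {"jaw": 0,"dx": 0.06,"dy": 0.455,"dz": 0.05,"ax": 0,"ay": 0,"az": -0.008},
    {"jaw": 0,"dx": 0.05,"dy": 0.46,"dz": 0.05,"ax": 0,"ay": 0,"az": -0.008},
    {"jaw": 0,"dx": 0.035,"dy": 0.46,"dz": 0.05,"ax": 0,"ay": 0,"az": -0.008},
    {"jaw": 0,"dx": 0,"dy": 0,"dz": 0,"ax": 0,"ay": 0,"az": 0},
    {"jaw": 0,"dx": 0,"dy": 0,"dz": 0,"ax": 0,"ay": 0,"az": 0},
    {"jaw": 0,"dx": 0,"dy": 0,"dz": 0,"ax": 0,"ay": 0,"az": 0}
  ]
}}

```text
time: 16.55
tcp_pos: [0.451, 0.3291, 0.22]
ee_rot: [-0.051, 0.999, -0.001, -0.001]
wrist_force: [-0.7, -1.4, 0.2]
width: 0.0467
gripper_force: 0.0
```

```bash
python3 - <<'E'
from plan import *
from h import *
from station import observe,snapshot
o=observe();print(o["tcp_pos"],yaw_of(o["ee_rot"]));s=wristcam(snapshot("wrist"),o)
H=cv2.cvtColor(s["frame"],cv2.COLOR_BGR2HSV);m=cv2.inRange(H,(18,130,60),(33,255,255));m[:150]=0;m[:,:200]=0;m[:,370:]=0
n,l,stt,ce=cv2.connectedComponentsWithStats(m);i=1+stt[1:,4].argmax();x,y,w,h,A=stt[i];print(stt[i])
P=[plane(s,p,.151)[:2] for p in((x-.5,y+h/2),(x+w-.5,y+h/2))];print(np.mean(P,0),np.linalg.norm(P[1]-P[0]))
plan((.4517,.3285,.135),5.75,3)
E
```

```text
[0.45098476 0.32910765 0.22004672] 5.795721969326428
[ 200  400  170   12 1648]
[0.63884627 0.35298853] 0.16979598867604745
[-0.002, -0.0, 0.381, -0.0, -0.0, -0.0]
[-0.002, -0.0, 0.381, -0.0, -0.0, -0.0]
[-0.002, -0.0, 0.381, -0.0, -0.0, -0.0]
```

Emit:
{"name": "send_rows", "arguments": {
  "deltas": [
    {"jaw": 0,"dx": -0.005,"dy": 0,"dz": 0.38,"ax": 0,"ay": 0,"az": 0},
    {"jaw": 0,"dx": 0,"dy": 0,"dz": 0.38,"ax": 0,"ay": 0,"az": 0},
    {"jaw": 0,"dx": 0,"dy": 0,"dz": 0.37,"ax": 0,"ay": 0,"az": 0},
    {"jaw": 0,"dx": 0,"dy": 0,"dz": 0,"ax": 0,"ay": 0,"az": 0},
    {"jaw": 0,"dx": 0,"dy": 0,"dz": 0,"ax": 0,"ay": 0,"az": 0}
  ]
}}

```text
time: 17.02
tcp_pos: [0.4507, 0.3275, 0.1354]
ee_rot: [-0.049, 0.999, -0.001, -0.002]
wrist_force: [0.8, 0.8, 1.4]
width: 0.047
gripper_force: 0.0
```

Emit:
{"name": "send_rows", "arguments": {
  "deltas": [
    {"jaw": 1,"dx": 0,"dy": 0,"dz": 0,"ax": 0,"ay": 0,"az": 0},
    {"jaw": 1,"dx": 0,"dy": 0,"dz": 0,"ax": 0,"ay": 0,"az": 0},
    {"jaw": 1,"dx": 0,"dy": 0,"dz": 0,"ax": 0,"ay": 0,"az": 0},
    {"jaw": 1,"dx": 0,"dy": 0,"dz": 0,"ax": 0,"ay": 0,"az": 0},
    {"jaw": 1,"dx": 0,"dy": 0,"dz": 0,"ax": 0,"ay": 0,"az": 0},
    {"jaw": 1,"dx": 0,"dy": 0,"dz": 0,"ax": 0,"ay": 0,"az": 0}
  ],
  "grip_force": 40
}}

```text
time: 17.52
tcp_pos: [0.4517, 0.3298, 0.1383]
ee_rot: [-0.051, 0.999, 0.001, 0.001]
wrist_force: [0.1, 1.4, 4.0]
width: 0.0214
gripper_force: 40.0
```

```bash
python3 st.py
```

```text
t 17.52 along -0.2304 lat 0.4978 z 0.1383 yaw 5.80 F along -0.3 lat 1.4 z 4.0 w 0.0214 [ 0.0025  0.0018 -1.    ]
```

Emit:
{"name": "send_rows", "arguments": {
  "deltas": [
    {"jaw": 1,"dx": 0,"dy": 0,"dz": -0.1,"ax": 0,"ay": 0,"az": 0},
    {"jaw": 1,"dx": 0,"dy": 0,"dz": -0.3,"ax": 0,"ay": 0,"az": 0},
    {"jaw": 1,"dx": 0,"dy": 0,"dz": -0.45,"ax": 0,"ay": 0,"az": 0},
    {"jaw": 1,"dx": 0,"dy": 0,"dz": -0.45,"ax": 0,"ay": 0,"az": 0},
    {"jaw": 1,"dx": 0,"dy": 0,"dz": -0.45,"ax": 0,"ay": 0,"az": 0},
    {"jaw": 1,"dx": 0,"dy": 0,"dz": -0.4,"ax": 0,"ay": 0,"az": 0},
    {"jaw": 1,"dx": 0,"dy": 0,"dz": 0,"ax": 0,"ay": 0,"az": 0},
    {"jaw": 1,"dx": 0,"dy": 0,"dz": 0,"ax": 0,"ay": 0,"az": 0}
  ]
}}

```text
time: 18.18
tcp_pos: [0.4515, 0.3295, 0.3001]
ee_rot: [-0.051, 0.999, 0.001, 0.002]
wrist_force: [-0.4, -0.4, -1.7]
width: 0.0217
gripper_force: 40.0
```

```bash
python3 - <<'E'
from plan import *
plan((.476,-.199,.30),-17.3,16)
E
```

```text
[0.024, -0.44, -0.001, 0.0, 0.0, 0.008]
[0.013, -0.441, -0.001, 0.0, 0.0, 0.008]
[0.002, -0.441, -0.001, 0.0, 0.0, 0.008]
[-0.009, -0.441, -0.001, 0.0, 0.0, 0.008]
[-0.02, -0.44, -0.001, 0.0, 0.0, 0.008]
[-0.031, -0.44, -0.0, 0.0, 0.0, 0.008]
[-0.042, -0.439, -0.0, 0.0, 0.0, 0.008]
[-0.053, -0.438, -0.0, 0.0, 0.0, 0.008]
[-0.064, -0.436, -0.0, 0.0, 0.0, 0.008]
[-0.075, -0.434, -0.0, 0.0, 0.0, 0.008]
[-0.086, -0.432, -0.0, 0.0, 0.0, 0.008]
[-0.097, -0.43, -0.0, 0.0, 0.0, 0.008]
[-0.108, -0.427, -0.0, 0.0, 0.0, 0.008]
[-0.119, -0.425, -0.0, 0.0, 0.0, 0.008]
[-0.129, -0.421, -0.0, 0.0, 0.0, 0.008]
[-0.14, -0.418, 0.0, 0.0, 0.0, 0.008]
```

Emit:
{"name": "send_rows", "arguments": {
  "deltas": [
    {"jaw": 1,"dx": 0.025,"dy": -0.44,"dz": 0,"ax": 0,"ay": 0,"az": 0.008},
    {"jaw": 1,"dx": 0.013,"dy": -0.44,"dz": 0,"ax": 0,"ay": 0,"az": 0.008},
    {"jaw": 1,"dx": 0,"dy": -0.44,"dz": 0,"ax": 0,"ay": 0,"az": 0.008},
    {"jaw": 1,"dx": -0.01,"dy": -0.44,"dz": 0,"ax": 0,"ay": 0,"az": 0.008},
    {"jaw": 1,"dx": -0.02,"dy": -0.44,"dz": 0,"ax": 0,"ay": 0,"az": 0.008},
    {"jaw": 1,"dx": -0.03,"dy": -0.44,"dz": 0,"ax": 0,"ay": 0,"az": 0.008},
    {"jaw": 1,"dx": -0.04,"dy": -0.44,"dz": 0,"ax": 0,"ay": 0,"az": 0.008},
    {"jaw": 1,"dx": -0.05,"dy": -0.44,"dz": 0,"ax": 0,"ay": 0,"az": 0.008},
    {"jaw": 1,"dx": -0.065,"dy": -0.435,"dz": 0,"ax": 0,"ay": 0,"az": 0.008},
    {"jaw": 1,"dx": -0.075,"dy": -0.435,"dz": 0,"ax": 0,"ay": 0,"az": 0.008}
  ]
}}

```text
time: 19.02
tcp_pos: [0.4646, -0.0025, 0.2949]
ee_rot: [0.076, 0.997, 0.0, -0.003]
wrist_force: [0.3, -0.2, -1.4]
width: 0.0218
gripper_force: 40.0
```

Emit:
{"name": "send_rows", "arguments": {
  "deltas": [
    {"jaw": 1,"dx": -0.085,"dy": -0.43,"dz": 0,"ax": 0,"ay": 0,"az": 0.008},
    {"jaw": 1,"dx": -0.095,"dy": -0.43,"dz": 0,"ax": 0,"ay": 0,"az": 0.008},
    {"jaw": 1,"dx": -0.11,"dy": -0.425,"dz": 0,"ax": 0,"ay": 0,"az": 0.008},
    {"jaw": 1,"dx": -0.12,"dy": -0.425,"dz": 0.1,"ax": 0,"ay": 0,"az": 0.008},
    {"jaw": 1,"dx": -0.13,"dy": -0.42,"dz": 0.2,"ax": 0,"ay": 0,"az": 0.008},
    {"jaw": 1,"dx": -0.14,"dy": -0.42,"dz": 0.2,"ax": 0,"ay": 0,"az": 0.008},
    {"jaw": 1,"dx": 0,"dy": 0,"dz": 0.3,"ax": 0,"ay": 0,"az": 0},
    {"jaw": 1,"dx": 0,"dy": 0,"dz": 0.2,"ax": 0,"ay": 0,"az": 0},
    {"jaw": 1,"dx": 0,"dy": 0,"dz": 0,"ax": 0,"ay": 0,"az": 0},
    {"jaw": 1,"dx": 0,"dy": 0,"dz": 0,"ax": 0,"ay": 0,"az": 0}
  ]
}}

```text
time: 19.85
tcp_pos: [0.4738, -0.1983, 0.2197]
ee_rot: [0.15, 0.989, 0.001, -0.003]
wrist_force: [0.2, -1.2, -0.5]
width: 0.0217
gripper_force: 40.0
```

Emit:
{"name": "send_rows", "arguments": {
  "deltas": [
    {"jaw": 1,"dx": 0,"dy": 0,"dz": 0,"ax": 0,"ay": 0,"az": 0},
    {"jaw": 1,"dx": 0,"dy": 0,"dz": 0,"ax": 0,"ay": 0,"az": 0}
  ]
}}

```text
time: 20.02
tcp_pos: [0.4757, -0.1988, 0.2239]
ee_rot: [0.15, 0.989, -0.0, 0.001]
wrist_force: [0.1, 0.1, -0.7]
width: 0.0217
gripper_force: 40.0
```

```bash
python3 st.py
```

```text
t 20.02 along -0.0502 lat 0.0003 z 0.2239 yaw -17.20 F along 0.1 lat 0.1 z -0.7 w 0.0217 [ 1.5e-03 -8.0e-04 -1.0e+00]
```

Emit:
{"name": "send_rows", "arguments": {
  "deltas": [
    {"jaw": 1,"dx": -0.1,"dy": 0,"dz": 0.06,"ax": 0,"ay": 0,"az": 0},
    {"jaw": 1,"dx": -0.1,"dy": 0,"dz": 0,"ax": 0,"ay": 0,"az": 0},
    {"jaw": 1,"dx": -0.1,"dy": 0,"dz": 0,"ax": 0,"ay": 0,"az": 0},
    {"jaw": 1,"dx": -0.06,"dy": 0,"dz": 0,"ax": 0,"ay": 0,"az": 0},
    {"jaw": 1,"dx": 0,"dy": 0,"dz": 0,"ax": 0,"ay": 0,"az": 0}
  ]
}}

```text
time: 20.43
tcp_pos: [0.5022, -0.2073, 0.2182]
ee_rot: [0.15, 0.989, 0.0, 0.0]
wrist_force: [-0.3, 0.0, -0.6]
width: 0.0217
gripper_force: 40.0
```

Emit:
{"name": "send_rows", "arguments": {
  "deltas": [
    {"jaw": 1,"dx": -0.06,"dy": 0,"dz": 0,"ax": 0,"ay": 0,"az": 0},
    {"jaw": 1,"dx": -0.06,"dy": 0,"dz": 0,"ax": 0,"ay": 0,"az": 0},
    {"jaw": 1,"dx": -0.06,"dy": 0,"dz": 0,"ax": 0,"ay": 0,"az": 0},
    {"jaw": 1,"dx": 0,"dy": 0,"dz": 0,"ax": 0,"ay": 0,"az": 0}
  ]
}}

```text
time: 20.77
tcp_pos: [0.5147, -0.2112, 0.2182]
ee_rot: [0.15, 0.989, 0.0, 0.0]
wrist_force: [-0.4, -0.4, -1.6]
width: 0.0215
gripper_force: 40.0
```

Emit:
{"name": "send_rows", "arguments": {
  "deltas": [
    {"jaw": 1,"dx": -0.1,"dy": 0,"dz": 0,"ax": 0,"ay": 0,"az": 0},
    {"jaw": 1,"dx": -0.1,"dy": 0,"dz": 0,"ax": 0,"ay": 0,"az": 0},
    {"jaw": 1,"dx": 0,"dy": 0,"dz": 0,"ax": 0,"ay": 0,"az": 0},
    {"jaw": 1,"dx": 0,"dy": 0,"dz": 0,"ax": 0,"ay": 0,"az": 0}
  ]
}}

```text
time: 21.1
tcp_pos: [0.5286, -0.2156, 0.2181]
ee_rot: [0.15, 0.989, 0.0, -0.0]
wrist_force: [-1.0, -0.9, -1.7]
width: 0.0216
gripper_force: 40.0
```

```bash
python3 st.py
```

```text
t 21.10 along 0.0053 lat 0.0000 z 0.2181 yaw -17.25 F along -0.7 lat -1.1 z -1.7 w 0.0216 [-5.e-04  3.e-04 -1.e+00]
```

Threaded. Lowering onto the rod.

Emit:
{"name": "send_rows", "arguments": {
  "deltas": [
    {"jaw": 1,"dx": -0.08,"dy": 0,"dz": 0.03,"ax": 0,"ay": 0,"az": 0},
    {"jaw": 1,"dx": -0.08,"dy": 0,"dz": 0.03,"ax": 0,"ay": 0,"az": 0},
    {"jaw": 1,"dx": 0,"dy": 0,"dz": 0.02,"ax": 0,"ay": 0,"az": 0},
    {"jaw": 1,"dx": 0,"dy": 0,"dz": 0,"ax": 0,"ay": 0,"az": 0}
  ]
}}

```text
time: 21.43
tcp_pos: [0.5397, -0.2189, 0.2115]
ee_rot: [0.15, 0.989, 0.0, -0.001]
wrist_force: [0.4, -0.2, -0.4]
width: 0.0215
gripper_force: 40.0
```

Emit:
{"name": "send_rows", "arguments": {
  "deltas": [
    {"jaw": 1,"dx": 0,"dy": 0,"dz": 0.02,"ax": 0,"ay": 0,"az": 0},
    {"jaw": 1,"dx": 0,"dy": 0,"dz": 0,"ax": 0,"ay": 0,"az": 0}
  ]
}}

```text
time: 21.6
tcp_pos: [0.5396, -0.2189, 0.2106]
ee_rot: [0.15, 0.989, 0.0, -0.0]
wrist_force: [0.5, -0.3, -0.9]
width: 0.0215
gripper_force: 40.0
```

Emit:
{"name": "send_rows", "arguments": {
  "deltas": [
    {"jaw": 1,"dx": 0,"dy": 0,"dz": 0.02,"ax": 0,"ay": 0,"az": 0},
    {"jaw": 1,"dx": 0,"dy": 0,"dz": 0,"ax": 0,"ay": 0,"az": 0}
  ]
}}

```text
time: 21.77
tcp_pos: [0.5398, -0.2189, 0.2095]
ee_rot: [0.15, 0.989, 0.0, 0.0]
wrist_force: [0.4, 0.3, 0.4]
width: 0.0215
gripper_force: 40.0
```

```bash
python3 st.py
```

```text
t 21.77 along 0.0169 lat 0.0001 z 0.2095 yaw -17.25 F along 0.3 lat 0.4 z 0.4 w 0.0215 [ 4.e-04  2.e-04 -1.e+00]
```

Emit:
{"name": "send_rows", "arguments": {
  "deltas": [
    {"jaw": 1,"dx": -0.1,"dy": 0,"dz": -0.013,"ax": 0,"ay": 0,"az": 0},
    {"jaw": 1,"dx": -0.1,"dy": 0,"dz": 0,"ax": 0,"ay": 0,"az": 0},
    {"jaw": 1,"dx": -0.1,"dy": 0,"dz": 0,"ax": 0,"ay": 0,"az": 0},
    {"jaw": 1,"dx": -0.05,"dy": 0,"dz": 0,"ax": 0,"ay": 0,"az": 0},
    {"jaw": 1,"dx": 0,"dy": 0,"dz": 0,"ax": 0,"ay": 0,"az": 0}
  ]
}}

```text
time: 22.18
tcp_pos: [0.566, -0.227, 0.21]
ee_rot: [0.15, 0.989, 0.0, 0.0]
wrist_force: [0.8, 1.0, -0.6]
width: 0.0214
gripper_force: 40.0
```

Emit:
{"name": "send_rows", "arguments": {
  "deltas": [
    {"jaw": 1,"dx": -0.05,"dy": 0,"dz": 0,"ax": 0,"ay": 0,"az": 0},
    {"jaw": 1,"dx": -0.05,"dy": 0,"dz": 0,"ax": 0,"ay": 0,"az": 0},
    {"jaw": 1,"dx": 0,"dy": 0,"dz": 0,"ax": 0,"ay": 0,"az": 0}
  ]
}}

```text
time: 22.43
tcp_pos: [0.5726, -0.2291, 0.2102]
ee_rot: [0.15, 0.989, 0.0, 0.0]
wrist_force: [0.7, 0.3, 0.3]
width: 0.0212
gripper_force: 40.0
```

Emit:
{"name": "send_rows", "arguments": {
  "deltas": [
    {"jaw": 1,"dx": -0.05,"dy": 0,"dz": 0,"ax": 0,"ay": 0,"az": 0},
    {"jaw": 1,"dx": -0.03,"dy": 0,"dz": 0,"ax": 0,"ay": 0,"az": 0},
    {"jaw": 1,"dx": 0,"dy": 0,"dz": 0,"ax": 0,"ay": 0,"az": 0}
  ]
}}

```text
time: 22.68
tcp_pos: [0.5781, -0.2308, 0.2103]
ee_rot: [0.15, 0.989, 0.0, 0.0]
wrist_force: [0.5, -0.2, -0.7]
width: 0.0216
gripper_force: 40.0
```

```bash
python3 st.py
```

```text
t 22.68 along 0.0570 lat 0.0001 z 0.2103 yaw -17.25 F along 0.5 lat -0.0 z -0.7 w 0.0216 [ 2.e-04  2.e-04 -1.e+00]
```

Emit:
{"name": "send_rows", "arguments": {
  "deltas": [
    {"jaw": 1,"dx": -0.04,"dy": 0,"dz": 0,"ax": 0,"ay": 0,"az": 0},
    {"jaw": 1,"dx": 0,"dy": 0,"dz": 0,"ax": 0,"ay": 0,"az": 0}
  ]
}}

```text
time: 22.85
tcp_pos: [0.5809, -0.2317, 0.2103]
ee_rot: [0.15, 0.989, 0.0, 0.0]
wrist_force: [0.7, 0.5, -1.1]
width: 0.0217
gripper_force: 40.0
```

Emit:
{"name": "send_rows", "arguments": {
  "deltas": [
    {"jaw": 1,"dx": -0.03,"dy": 0,"dz": 0,"ax": 0,"ay": 0,"az": 0},
    {"jaw": 1,"dx": 0,"dy": 0,"dz": 0,"ax": 0,"ay": 0,"az": 0}
  ]
}}

```text
time: 23.02
tcp_pos: [0.583, -0.2323, 0.2103]
ee_rot: [0.15, 0.989, 0.0, 0.0]
wrist_force: [-0.8, 1.5, -0.9]
width: 0.0213
gripper_force: 40.0
```

Emit:
{"name": "send_rows", "arguments": {
  "deltas": [
    {"jaw": 1,"dx": -0.03,"dy": 0,"dz": 0,"ax": 0,"ay": 0,"az": 0},
    {"jaw": 1,"dx": 0,"dy": 0,"dz": 0,"ax": 0,"ay": 0,"az": 0}
  ]
}}

```text
time: 23.18
tcp_pos: [0.5848, -0.2329, 0.2103]
ee_rot: [0.15, 0.989, 0.0, -0.0]
wrist_force: [-1.0, 0.4, -0.5]
width: 0.0212
gripper_force: 40.0
```

```bash
python3 st.py
```

```text
t 23.18 along 0.0641 lat 0.0001 z 0.2103 yaw -17.25 F along -1.1 lat 0.1 z -0.5 w 0.0212 [-7.e-04  5.e-04 -1.e+00]
```

Emit:
{"name": "send_rows", "arguments": {
  "deltas": [
    {"jaw": 1,"dx": -0.025,"dy": 0,"dz": 0,"ax": 0,"ay": 0,"az": 0},
    {"jaw": 1,"dx": 0,"dy": 0,"dz": 0,"ax": 0,"ay": 0,"az": 0}
  ]
}}

```text
time: 23.35
tcp_pos: [0.5851, -0.233, 0.2103]
ee_rot: [0.15, 0.989, 0.001, -0.002]
wrist_force: [-5.4, 2.1, 0.7]
width: 0.0218
gripper_force: 40.0
```

Emit:
{"name": "send_rows", "arguments": {
  "deltas": [
    {"jaw": 1,"dx": -0.025,"dy": 0,"dz": 0,"ax": 0,"ay": 0,"az": 0},
    {"jaw": 1,"dx": 0,"dy": 0,"dz": 0,"ax": 0,"ay": 0,"az": 0}
  ]
}}

```text
time: 23.52
tcp_pos: [0.5854, -0.2331, 0.2103]
ee_rot: [0.15, 0.989, 0.001, -0.004]
wrist_force: [-8.3, 2.6, 2.2]
width: 0.0216
gripper_force: 40.0
```

Emit:
{"name": "send_rows", "arguments": {
  "deltas": [
    {"jaw": 1,"dx": -0.02,"dy": 0,"dz": 0,"ax": 0,"ay": 0,"az": 0},
    {"jaw": 1,"dx": 0,"dy": 0,"dz": 0,"ax": 0,"ay": 0,"az": 0}
  ]
}}

```text
time: 23.68
tcp_pos: [0.5857, -0.2332, 0.2103]
ee_rot: [0.15, 0.989, 0.001, -0.006]
wrist_force: [-11.1, 3.1, 2.0]
width: 0.0215
gripper_force: 40.0
```

```bash
python3 st.py
```

```text
t 23.68 along 0.0650 lat 0.0001 z 0.2103 yaw -17.27 F along -11.5 lat -0.3 z 2.0 w 0.0215 [-0.0109  0.0037 -0.9999]
```

Emit:
{"name": "send_rows", "arguments": {
  "deltas": [
    {"jaw": 1,"dx": 0.05,"dy": 0,"dz": 0,"ax": 0,"ay": 0,"az": 0},
    {"jaw": 1,"dx": 0.005,"dy": 0,"dz": 0.01,"ax": 0,"ay": 0,"az": 0},
    {"jaw": 1,"dx": 0,"dy": 0,"dz": 0,"ax": 0,"ay": 0,"az": 0}
  ]
}}

```text
time: 23.93
tcp_pos: [0.5851, -0.233, 0.2102]
ee_rot: [0.15, 0.989, 0.0, -0.001]
wrist_force: [-5.2, 1.8, 1.6]
width: 0.0216
gripper_force: 40.0
```

Emit:
{"name": "send_rows", "arguments": {
  "deltas": [
    {"jaw": 0.1,"dx": 0,"dy": 0,"dz": 0,"ax": 0,"ay": 0,"az": 0},
    {"jaw": 0.1,"dx": 0,"dy": 0,"dz": 0,"ax": 0,"ay": 0,"az": 0},
    {"jaw": 0.1,"dx": 0,"dy": 0,"dz": 0,"ax": 0,"ay": 0,"az": 0},
    {"jaw": 0.1,"dx": 0,"dy": 0,"dz": 0,"ax": 0,"ay": 0,"az": 0}
  ]
}}

```text
time: 24.27
tcp_pos: [0.5866, -0.2337, 0.2098]
ee_rot: [0.15, 0.989, -0.0, 0.001]
wrist_force: [-0.2, 0.3, -0.4]
width: 0.0416
gripper_force: 0.0
```

Emit:
{"name": "send_rows", "arguments": {
  "deltas": [
    {"jaw": 0.1,"dx": 0,"dy": 0,"dz": -0.2,"ax": 0,"ay": 0,"az": 0},
    {"jaw": 0.1,"dx": 0,"dy": 0,"dz": -0.4,"ax": 0,"ay": 0,"az": 0},
    {"jaw": 0.1,"dx": 0.3,"dy": 0,"dz": -0.4,"ax": 0,"ay": 0,"az": 0},
    {"jaw": 0.1,"dx": 0.4,"dy": 0,"dz": 0,"ax": 0,"ay": 0,"az": 0},
    {"jaw": 0.1,"dx": 0,"dy": 0,"dz": 0,"ax": 0,"ay": 0,"az": 0}
  ]
}}

```text
time: 24.68
tcp_pos: [0.5336, -0.2171, 0.2879]
ee_rot: [0.15, 0.989, -0.001, 0.002]
wrist_force: [0.3, 0.4, -0.3]
width: 0.0422
gripper_force: 0.0
```

```bash
python3 - <<'E'
from plan import *
plan((.474,.106,.21),5.75,9)
E
```

```text
[0.227, 0.431, 0.114, -0.0, 0.0, -0.014]
[0.207, 0.441, 0.114, -0.0, 0.0, -0.014]
[0.187, 0.449, 0.115, -0.0, 0.0, -0.014]
[0.167, 0.457, 0.115, -0.0, 0.0, -0.014]
[0.146, 0.464, 0.115, -0.0, 0.0, -0.014]
[0.126, 0.47, 0.115, -0.0, 0.0, -0.014]
[0.104, 0.475, 0.115, -0.0, 0.0, -0.014]
[0.083, 0.48, 0.115, -0.0, 0.0, -0.014]
[0.062, 0.483, 0.115, -0.0, 0.0, -0.014]
```

Emit:
{"name": "send_rows", "arguments": {
  "deltas": [
    {"jaw": -0.3,"dx": 0.225,"dy": 0.43,"dz": 0.1,"ax": 0,"ay": 0,"az": -0.014},
    {"jaw": -0.3,"dx": 0.205,"dy": 0.44,"dz": 0.1,"ax": 0,"ay": 0,"az": -0.014},
    {"jaw": -0.3,"dx": 0.19,"dy": 0.45,"dz": 0.1,"ax": 0,"ay": 0,"az": -0.014},
    {"jaw": -0.3,"dx": 0.165,"dy": 0.455,"dz": 0.12,"ax": 0,"ay": 0,"az": -0.014},
    {"jaw": -0.3,"dx": 0.145,"dy": 0.465,"dz": 0.12,"ax": 0,"ay": 0,"az": -0.014},
    {"jaw": -0.3,"dx": 0.125,"dy": 0.47,"dz": 0.12,"ax": 0,"ay": 0,"az": -0.014},
    {"jaw": -0.3,"dx": 0.105,"dy": 0.475,"dz": 0.12,"ax": 0,"ay": 0,"az": -0.014},
    {"jaw": -0.3,"dx": 0.085,"dy": 0.48,"dz": 0.12,"ax": 0,"ay": 0,"az": -0.014},
    {"jaw": -0.3,"dx": 0.06,"dy": 0.485,"dz": 0.12,"ax": 0,"ay": 0,"az": -0.014}
  ]
}}

```text
time: 25.43
tcp_pos: [0.4771, 0.1071, 0.2075]
ee_rot: [-0.048, 0.999, 0.0, 0.0]
wrist_force: [0.2, -0.3, 0.5]
width: 0.0613
gripper_force: 0.0
```

Emit:
{"name": "send_rows", "arguments": {
  "deltas": [
    {"jaw": -0.3,"dx": 0,"dy": 0,"dz": 0,"ax": 0,"ay": 0,"az": 0},
    {"jaw": -0.3,"dx": 0,"dy": 0,"dz": 0,"ax": 0,"ay": 0,"az": 0},
    {"jaw": -0.3,"dx": 0,"dy": 0,"dz": 0,"ax": 0,"ay": 0,"az": 0}
  ]
}}

```text
time: 25.68
tcp_pos: [0.4777, 0.1051, 0.2081]
ee_rot: [-0.047, 0.999, -0.0, 0.0]
wrist_force: [0.1, 0.0, -0.5]
width: 0.0612
gripper_force: 0.0
```

```bash
python3 - <<'E'
from plan import *
from h import *
from station import observe,snapshot
o=observe();print(o["tcp_pos"],yaw_of(o["ee_rot"]));s=wristcam(snapshot("wrist"),o)
print("expected px",proj(s,(.474,.1066,.142)))
H=cv2.cvtColor(s["frame"],cv2.COLOR_BGR2HSV);m=cv2.inRange(H,(45,100,40),(90,255,255));n,l,stt,ce=cv2.connectedComponentsWithStats(m);print([list(r) for r in stt[1:] if r[4]>40])
plan((.474,.1066,.126),5.75,3)
E
```

```text
[0.47765966 0.10512435 0.20810205] 5.433208440455097
expected px [281.82310591 223.38267372]
[[np.int32(278), np.int32(219), np.int32(18), np.int32(8), np.int32(107)]]
[0.017, 0.011, 0.366, -0.0, 0.0, -0.001]
[0.016, 0.011, 0.366, -0.0, 0.0, -0.001]
[0.016, 0.011, 0.366, -0.0, 0.0, -0.001]
```

```bash
python3 - <<'E'
from h import *
from station import snapshot
f=snapshot("wrist")["frame"];H=cv2.cvtColor(f,cv2.COLOR_BGR2HSV)
for r in(221,224): print(r,[tuple(int(v) for v in H[r,c]) for c in range(246,318,3)])
E
```

```text
221 [(21, 39, 124), (19, 41, 117), (18, 40, 153), (20, 39, 117), (19, 39, 124), (23, 41, 80), (55, 103, 82), (55, 106, 82), (50, 90, 71), (51, 93, 71), (54, 90, 71), (55, 101, 81), (62, 124, 119), (61, 123, 118), (62, 122, 119), (62, 126, 119), (62, 122, 119), (33, 37, 75), (22, 37, 76), (22, 36, 78), (20, 38, 81), (21, 34, 76), (18, 34, 76), (16, 37, 75)]
224 [(19, 39, 125), (17, 41, 169), (17, 40, 177), (17, 40, 148), (19, 39, 123), (20, 47, 81), (49, 90, 71), (50, 94, 73), (51, 97, 71), (52, 94, 73), (52, 93, 71), (52, 96, 72), (61, 121, 118), (61, 125, 122), (62, 126, 121), (62, 125, 120), (61, 133, 119), (35, 40, 76), (18, 43, 78), (19, 36, 78), (23, 40, 77), (16, 36, 77), (19, 36, 77), (18, 33, 77)]
```

The tab spans columns 263–296 (partly shaded) and the fingers are already centred on it. Descending.

Emit:
{"name": "send_rows", "arguments": {
  "deltas": [
    {"jaw": -0.3,"dx": 0.05,"dy": 0,"dz": 0.36,"ax": 0,"ay": 0,"az": -0.002},
    {"jaw": -0.3,"dx": 0,"dy": 0,"dz": 0.36,"ax": 0,"ay": 0,"az": 0},
    {"jaw": -0.3,"dx": 0,"dy": 0,"dz": 0.36,"ax": 0,"ay": 0,"az": 0},
    {"jaw": -0.3,"dx": 0,"dy": 0,"dz": 0,"ax": 0,"ay": 0,"az": 0},
    {"jaw": -0.3,"dx": 0,"dy": 0,"dz": 0,"ax": 0,"ay": 0,"az": 0}
  ]
}}

```text
time: 26.2
tcp_pos: [0.4729, 0.1037, 0.1263]
ee_rot: [-0.049, 0.999, -0.0, -0.001]
wrist_force: [0.7, 0.5, -0.2]
width: 0.0611
gripper_force: 0.0
```

Emit:
{"name": "send_rows", "arguments": {
  "deltas": [
    {"jaw": 1,"dx": 0,"dy": 0,"dz": 0,"ax": 0,"ay": 0,"az": 0},
    {"jaw": 1,"dx": 0,"dy": 0,"dz": 0,"ax": 0,"ay": 0,"az": 0},
    {"jaw": 1,"dx": 0,"dy": 0,"dz": 0,"ax": 0,"ay": 0,"az": 0},
    {"jaw": 1,"dx": 0,"dy": 0,"dz": 0,"ax": 0,"ay": 0,"az": 0},
    {"jaw": 1,"dx": 0,"dy": 0,"dz": 0,"ax": 0,"ay": 0,"az": 0},
    {"jaw": 1,"dx": 0,"dy": 0,"dz": 0,"ax": 0,"ay": 0,"az": 0}
  ],
  "grip_force": 40
}}

```text
time: 26.7
tcp_pos: [0.4738, 0.1052, 0.128]
ee_rot: [-0.051, 0.999, 0.0, 0.001]
wrist_force: [0.5, 0.3, 1.6]
width: 0.027
gripper_force: 40.0
```

Emit:
{"name": "send_rows", "arguments": {
  "deltas": [
    {"jaw": 1,"dx": 0,"dy": 0,"dz": -0.1,"ax": 0,"ay": 0,"az": 0},
    {"jaw": 1,"dx": 0,"dy": 0,"dz": -0.3,"ax": 0,"ay": 0,"az": 0},
    {"jaw": 1,"dx": 0,"dy": 0,"dz": -0.4,"ax": 0,"ay": 0,"az": 0},
    {"jaw": 1,"dx": 0,"dy": 0,"dz": -0.4,"ax": 0,"ay": 0,"az": 0},
    {"jaw": 1,"dx": 0,"dy": 0,"dz": -0.3,"ax": 0,"ay": 0,"az": 0},
    {"jaw": 1,"dx": 0,"dy": 0,"dz": 0,"ax": 0,"ay": 0,"az": 0}
  ]
}}

```text
time: 27.2
tcp_pos: [0.4757, 0.1053, 0.2461]
ee_rot: [-0.051, 0.999, 0.0, 0.005]
wrist_force: [1.5, 0.7, 0.2]
width: 0.0272
gripper_force: 40.0
```

```bash
python3 - <<'E'
from plan import *
plan((.476,-.199,.23),-17.3,9)
E
```

```text
[0.045, -0.449, 0.023, 0.0, 0.0, 0.014]
[0.025, -0.45, 0.023, 0.0, 0.0, 0.014]
[0.005, -0.451, 0.024, 0.0, 0.0, 0.014]
[-0.015, -0.451, 0.024, 0.0, 0.0, 0.014]
[-0.035, -0.449, 0.024, 0.0, 0.0, 0.014]
[-0.055, -0.447, 0.024, 0.0, 0.0, 0.014]
[-0.075, -0.444, 0.024, 0.0, 0.0, 0.014]
[-0.095, -0.441, 0.024, 0.0, 0.0, 0.014]
[-0.115, -0.436, 0.024, 0.0, 0.0, 0.014]
```

Emit:
{"name": "send_rows", "arguments": {
  "deltas": [
    {"jaw": 1,"dx": 0.045,"dy": -0.45,"dz": 0.02,"ax": 0,"ay": 0,"az": 0.014},
    {"jaw": 1,"dx": 0.025,"dy": -0.45,"dz": 0.02,"ax": 0,"ay": 0,"az": 0.014},
    {"jaw": 1,"dx": 0.005,"dy": -0.45,"dz": 0.02,"ax": 0,"ay": 0,"az": 0.014},
    {"jaw": 1,"dx": -0.015,"dy": -0.45,"dz": 0.02,"ax": 0,"ay": 0,"az": 0.014},
    {"jaw": 1,"dx": -0.035,"dy": -0.45,"dz": 0.02,"ax": 0,"ay": 0,"az": 0.014},
    {"jaw": 1,"dx": -0.055,"dy": -0.445,"dz": 0.02,"ax": 0,"ay": 0,"az": 0.014},
    {"jaw": 1,"dx": -0.075,"dy": -0.445,"dz": 0.02,"ax": 0,"ay": 0,"az": 0.014},
    {"jaw": 1,"dx": -0.095,"dy": -0.44,"dz": 0.02,"ax": 0,"ay": 0,"az": 0.014},
    {"jaw": 1,"dx": -0.115,"dy": -0.435,"dz": 0.02,"ax": 0,"ay": 0,"az": 0.015},
    {"jaw": 1,"dx": 0,"dy": 0,"dz": 0,"ax": 0,"ay": 0,"az": 0}
  ]
}}

```text
time: 28.03
tcp_pos: [0.4732, -0.204, 0.2236]
ee_rot: [0.152, 0.988, -0.001, -0.002]
wrist_force: [0.6, -0.1, -1.4]
width: 0.0272
gripper_force: 40.0
```

Emit:
{"name": "send_rows", "arguments": {
  "deltas": [
    {"jaw": 1,"dx": 0,"dy": 0,"dz": 0,"ax": 0,"ay": 0,"az": 0},
    {"jaw": 1,"dx": 0,"dy": 0,"dz": 0,"ax": 0,"ay": 0,"az": 0},
    {"jaw": 1,"dx": 0,"dy": 0,"dz": 0,"ax": 0,"ay": 0,"az": 0}
  ]
}}

```text
time: 28.28
tcp_pos: [0.4744, -0.1978, 0.2257]
ee_rot: [0.148, 0.989, 0.0, -0.0]
wrist_force: [0.4, 0.5, -1.0]
width: 0.0277
gripper_force: 40.0
```

```bash
python3 - <<'E'
from st import *
st();plan((*(P0-.04*X),.2185),-17.3,2)
E
```

```text
t 28.28 along -0.0518 lat 0.0008 z 0.2257 yaw -16.97 F along 0.2 lat 0.5 z -1.0 w 0.0277 [-6.e-04  1.e-03 -1.e+00]
[-0.079, -0.006, 0.048, 0.0, -0.0, 0.001]
[-0.079, -0.006, 0.048, 0.0, -0.0, 0.001]
```

Emit:
{"name": "send_rows", "arguments": {
  "deltas": [
    {"jaw": 1,"dx": -0.08,"dy": -0.01,"dz": 0.05,"ax": 0,"ay": 0,"az": 0.0015},
    {"jaw": 1,"dx": -0.08,"dy": 0,"dz": 0.05,"ax": 0,"ay": 0,"az": 0},
    {"jaw": 1,"dx": -0.08,"dy": 0,"dz": 0,"ax": 0,"ay": 0,"az": 0},
    {"jaw": 1,"dx": -0.08,"dy": 0,"dz": 0,"ax": 0,"ay": 0,"az": 0},
    {"jaw": 1,"dx": 0,"dy": 0,"dz": 0,"ax": 0,"ay": 0,"az": 0},
    {"jaw": 1,"dx": 0,"dy": 0,"dz": 0,"ax": 0,"ay": 0,"az": 0}
  ]
}}

```text
time: 28.78
tcp_pos: [0.4976, -0.2068, 0.2184]
ee_rot: [0.15, 0.989, 0.0, -0.0]
wrist_force: [0.5, 0.2, -1.4]
width: 0.0276
gripper_force: 40.0
```

```bash
python3 st.py
```

```text
t 28.78 along -0.0270 lat -0.0009 z 0.2184 yaw -17.31 F along 0.4 lat 0.4 z -1.4 w 0.0276 [-4.e-04  3.e-04 -1.e+00]
```

Emit:
{"name": "send_rows", "arguments": {
  "deltas": [
    {"jaw": 1,"dx": -0.06,"dy": 0,"dz": 0,"ax": 0,"ay": 0,"az": 0},
    {"jaw": 1,"dx": -0.06,"dy": 0,"dz": 0,"ax": 0,"ay": 0,"az": 0},
    {"jaw": 1,"dx": -0.06,"dy": 0,"dz": 0,"ax": 0,"ay": 0,"az": 0},
    {"jaw": 1,"dx": 0,"dy": 0,"dz": 0,"ax": 0,"ay": 0,"az": 0}
  ]
}}

```text
time: 29.12
tcp_pos: [0.5108, -0.2112, 0.2185]
ee_rot: [0.151, 0.989, 0.0, 0.0]
wrist_force: [-1.1, -0.4, -0.5]
width: 0.0275
gripper_force: 40.0
```

Emit:
{"name": "send_rows", "arguments": {
  "deltas": [
    {"jaw": 1,"dx": -0.1,"dy": 0,"dz": 0,"ax": 0,"ay": 0,"az": 0},
    {"jaw": 1,"dx": -0.1,"dy": 0,"dz": 0,"ax": 0,"ay": 0,"az": 0},
    {"jaw": 1,"dx": -0.1,"dy": 0,"dz": 0,"ax": 0,"ay": 0,"az": 0},
    {"jaw": 1,"dx": 0,"dy": 0,"dz": 0,"ax": 0,"ay": 0,"az": 0},
    {"jaw": 1,"dx": 0,"dy": 0,"dz": 0,"ax": 0,"ay": 0,"az": 0}
  ]
}}

```text
time: 29.53
tcp_pos: [0.5319, -0.2178, 0.2183]
ee_rot: [0.151, 0.989, 0.0, -0.0]
wrist_force: [-0.4, -1.4, -1.3]
width: 0.0274
gripper_force: 40.0
```

```bash
python3 st.py
```

```text
t 29.53 along 0.0090 lat -0.0011 z 0.2183 yaw -17.33 F along 0.0 lat -1.4 z -1.3 w 0.0274 [-6.e-04  4.e-04 -1.e+00]
```

Emit:
{"name": "send_rows", "arguments": {
  "deltas": [
    {"jaw": 1,"dx": -0.08,"dy": 0.014,"dz": 0.03,"ax": 0,"ay": 0,"az": 0},
    {"jaw": 1,"dx": -0.08,"dy": 0,"dz": 0.03,"ax": 0,"ay": 0,"az": 0},
    {"jaw": 1,"dx": 0,"dy": 0,"dz": 0.03,"ax": 0,"ay": 0,"az": 0},
    {"jaw": 1,"dx": 0,"dy": 0,"dz": 0,"ax": 0,"ay": 0,"az": 0}
  ]
}}

```text
time: 29.87
tcp_pos: [0.5432, -0.2201, 0.2108]
ee_rot: [0.151, 0.989, 0.0, -0.001]
wrist_force: [-0.1, 0.3, -1.4]
width: 0.0275
gripper_force: 40.0
```

Emit:
{"name": "send_rows", "arguments": {
  "deltas": [
    {"jaw": 1,"dx": 0,"dy": 0,"dz": 0.025,"ax": 0,"ay": 0,"az": 0},
    {"jaw": 1,"dx": 0,"dy": 0,"dz": 0,"ax": 0,"ay": 0,"az": 0}
  ]
}}

```text
time: 30.03
tcp_pos: [0.543, -0.2201, 0.2095]
ee_rot: [0.151, 0.989, 0.0, -0.0]
wrist_force: [-0.1, 0.2, -1.0]
width: 0.0276
gripper_force: 40.0
```

Emit:
{"name": "send_rows", "arguments": {
  "deltas": [
    {"jaw": 1,"dx": 0,"dy": 0,"dz": 0.02,"ax": 0,"ay": 0,"az": 0},
    {"jaw": 1,"dx": 0,"dy": 0,"dz": 0,"ax": 0,"ay": 0,"az": 0}
  ]
}}

```text
time: 30.2
tcp_pos: [0.5433, -0.2201, 0.2086]
ee_rot: [0.151, 0.989, 0.0, 0.0]
wrist_force: [1.0, 1.0, -1.2]
width: 0.0274
gripper_force: 40.0
```

```bash
python3 st.py
```

```text
t 30.20 along 0.0206 lat -0.0000 z 0.2086 yaw -17.34 F along 0.7 lat 1.3 z -1.2 w 0.0274 [ 3.e-04  1.e-04 -1.e+00]
```

Emit:
{"name": "send_rows", "arguments": {
  "deltas": [
    {"jaw": 1,"dx": 0,"dy": 0,"dz": 0.02,"ax": 0,"ay": 0,"az": 0},
    {"jaw": 1,"dx": 0,"dy": 0,"dz": 0,"ax": 0,"ay": 0,"az": 0}
  ]
}}

```text
time: 30.37
tcp_pos: [0.5435, -0.22, 0.2077]
ee_rot: [0.151, 0.989, 0.0, 0.001]
wrist_force: [0.9, 1.3, 1.9]
width: 0.0274
gripper_force: 40.0
```

Emit:
{"name": "send_rows", "arguments": {
  "deltas": [
    {"jaw": 1,"dx": -0.1,"dy": 0,"dz": -0.018,"ax": 0,"ay": 0,"az": 0},
    {"jaw": 1,"dx": -0.1,"dy": 0,"dz": 0,"ax": 0,"ay": 0,"az": 0},
    {"jaw": 1,"dx": -0.1,"dy": 0,"dz": 0,"ax": 0,"ay": 0,"az": 0},
    {"jaw": 1,"dx": 0,"dy": 0,"dz": 0,"ax": 0,"ay": 0,"az": 0}
  ]
}}

```text
time: 30.7
tcp_pos: [0.5668, -0.2271, 0.2082]
ee_rot: [0.15, 0.989, 0.0, 0.001]
wrist_force: [2.0, 1.3, 0.6]
width: 0.0277
gripper_force: 40.0
```

Emit:
{"name": "send_rows", "arguments": {
  "deltas": [
    {"jaw": 1,"dx": -0.05,"dy": 0,"dz": 0,"ax": 0,"ay": 0,"az": 0},
    {"jaw": 1,"dx": -0.05,"dy": 0,"dz": 0,"ax": 0,"ay": 0,"az": 0},
    {"jaw": 1,"dx": 0,"dy": 0,"dz": 0,"ax": 0,"ay": 0,"az": 0}
  ]
}}

```text
time: 30.95
tcp_pos: [0.5729, -0.2289, 0.2082]
ee_rot: [0.15, 0.989, 0.0, 0.0]
wrist_force: [1.7, 2.7, 0.7]
width: 0.0273
gripper_force: 40.0
```

```bash
python3 st.py
```

```text
t 30.95 along 0.0515 lat 0.0004 z 0.2082 yaw -17.31 F along 0.9 lat 3.1 z 0.7 w 0.0273 [ 1.e-03  7.e-04 -1.e+00]
```

Emit:
{"name": "send_rows", "arguments": {
  "deltas": [
    {"jaw": 1,"dx": -0.04,"dy": 0.01,"dz": -0.01,"ax": 0,"ay": 0,"az": 0},
    {"jaw": 1,"dx": 0,"dy": 0,"dz": 0,"ax": 0,"ay": 0,"az": 0}
  ]
}}

```text
time: 31.12
tcp_pos: [0.5753, -0.2298, 0.2088]
ee_rot: [0.151, 0.989, -0.0, -0.0]
wrist_force: [1.7, -0.2, -0.4]
width: 0.0275
gripper_force: 40.0
```

Emit:
{"name": "send_rows", "arguments": {
  "deltas": [
    {"jaw": 1,"dx": -0.03,"dy": 0,"dz": 0,"ax": 0,"ay": 0,"az": 0},
    {"jaw": 1,"dx": 0,"dy": 0,"dz": 0,"ax": 0,"ay": 0,"az": 0}
  ]
}}

```text
time: 31.28
tcp_pos: [0.5772, -0.2303, 0.2088]
ee_rot: [0.151, 0.989, -0.0, -0.0]
wrist_force: [0.0, -0.2, -0.8]
width: 0.0276
gripper_force: 40.0
```

Emit:
{"name": "send_rows", "arguments": {
  "deltas": [
    {"jaw": 1,"dx": -0.03,"dy": 0,"dz": 0,"ax": 0,"ay": 0,"az": 0},
    {"jaw": 1,"dx": 0,"dy": 0,"dz": 0,"ax": 0,"ay": 0,"az": 0}
  ]
}}

```text
time: 31.45
tcp_pos: [0.5789, -0.2308, 0.2089]
ee_rot: [0.151, 0.989, -0.0, -0.001]
wrist_force: [-1.0, -0.2, -0.8]
width: 0.0275
gripper_force: 40.0
```

```bash
python3 st.py
```

```text
t 31.45 along 0.0578 lat 0.0004 z 0.2089 yaw -17.35 F along -0.9 lat -0.5 z -0.8 w 0.0275 [-1.5e-03  2.0e-04 -1.0e+00]
```

Emit:
{"name": "send_rows", "arguments": {
  "deltas": [
    {"jaw": 1,"dx": -0.025,"dy": 0,"dz": 0,"ax": 0,"ay": 0,"az": 0},
    {"jaw": 1,"dx": 0,"dy": 0,"dz": 0,"ax": 0,"ay": 0,"az": 0}
  ]
}}

```text
time: 31.62
tcp_pos: [0.5792, -0.2309, 0.2089]
ee_rot: [0.151, 0.989, 0.0, -0.003]
wrist_force: [-5.7, 3.1, 1.2]
width: 0.0274
gripper_force: 40.0
```

Emit:
{"name": "send_rows", "arguments": {
  "deltas": [
    {"jaw": 1,"dx": -0.025,"dy": 0,"dz": 0,"ax": 0,"ay": 0,"az": 0},
    {"jaw": 1,"dx": 0,"dy": 0,"dz": 0,"ax": 0,"ay": 0,"az": 0}
  ]
}}

```text
time: 31.78
tcp_pos: [0.5795, -0.2309, 0.2089]
ee_rot: [0.151, 0.989, 0.001, -0.005]
wrist_force: [-9.3, 2.6, 3.2]
width: 0.0273
gripper_force: 40.0
```

Emit:
{"name": "send_rows", "arguments": {
  "deltas": [
    {"jaw": 1,"dx": -0.025,"dy": 0,"dz": 0,"ax": 0,"ay": 0,"az": 0},
    {"jaw": 1,"dx": 0,"dy": 0,"dz": 0,"ax": 0,"ay": 0,"az": 0}
  ]
}}

```text
time: 31.95
tcp_pos: [0.5797, -0.231, 0.2089]
ee_rot: [0.151, 0.989, 0.001, -0.007]
wrist_force: [-13.4, 3.8, 5.2]
width: 0.0275
gripper_force: 40.0
```

```bash
python3 st.py
```

```text
t 31.95 along 0.0586 lat 0.0004 z 0.2089 yaw -17.38 F along -13.9 lat -0.4 z 5.2 w 0.0275 [-0.0127  0.0038 -0.9999]
```

Home at 0.0586, 6.3 mm before the medium. Release and retreat.

Emit:
{"name": "send_rows", "arguments": {
  "deltas": [
    {"jaw": 1,"dx": 0.06,"dy": 0,"dz": 0,"ax": 0,"ay": 0,"az": 0},
    {"jaw": 1,"dx": 0.005,"dy": 0,"dz": 0.008,"ax": 0,"ay": 0,"az": 0},
    {"jaw": 1,"dx": 0,"dy": 0,"dz": 0,"ax": 0,"ay": 0,"az": 0}
  ]
}}

```text
time: 32.2
tcp_pos: [0.5791, -0.2307, 0.2087]
ee_rot: [0.151, 0.989, 0.0, -0.001]
wrist_force: [-5.9, 1.7, 1.3]
width: 0.0272
gripper_force: 40.0
```

Emit:
{"name": "send_rows", "arguments": {
  "deltas": [
    {"jaw": 0,"dx": 0,"dy": 0,"dz": 0,"ax": 0,"ay": 0,"az": 0},
    {"jaw": 0,"dx": 0,"dy": 0,"dz": 0,"ax": 0,"ay": 0,"az": 0},
    {"jaw": 0,"dx": 0,"dy": 0,"dz": 0,"ax": 0,"ay": 0,"az": 0},
    {"jaw": 0,"dx": 0,"dy": 0,"dz": 0,"ax": 0,"ay": 0,"az": 0}
  ]
}}

```text
time: 32.53
tcp_pos: [0.5807, -0.2311, 0.2086]
ee_rot: [0.151, 0.989, -0.0, 0.001]
wrist_force: [-0.2, 0.0, -0.5]
width: 0.0466
gripper_force: 0.0
```

Emit:
{"name": "send_rows", "arguments": {
  "deltas": [
    {"jaw": 0,"dx": 0,"dy": 0,"dz": -0.2,"ax": 0,"ay": 0,"az": 0},
    {"jaw": 0,"dx": 0,"dy": 0,"dz": -0.4,"ax": 0,"ay": 0,"az": 0},
    {"jaw": 0,"dx": 0.3,"dy": 0,"dz": -0.4,"ax": 0,"ay": 0,"az": 0},
    {"jaw": 0,"dx": 0.4,"dy": 0,"dz": 0,"ax": 0,"ay": 0,"az": 0},
    {"jaw": 0,"dx": 0.2,"dy": 0,"dz": 0,"ax": 0,"ay": 0,"az": 0},
    {"jaw": 0,"dx": 0,"dy": 0,"dz": 0,"ax": 0,"ay": 0,"az": 0},
    {"jaw": 0,"dx": 0,"dy": 0,"dz": 0,"ax": 0,"ay": 0,"az": 0},
    {"jaw": 0,"dx": 0,"dy": 0,"dz": 0,"ax": 0,"ay": 0,"az": 0}
  ]
}}

```text
time: 33.2
tcp_pos: [0.5162, -0.211, 0.283]
ee_rot: [0.151, 0.989, 0.0, 0.0]
wrist_force: [-1.1, 0.1, -0.3]
width: 0.047
gripper_force: 0.0
```

```bash
python3 st.py; python3 - <<'E'
from h import *
from station import *
o=observe();s=wristcam(snapshot("wrist"),o);th=np.radians(-17.3);X=np.array([np.cos(th),np.sin(th)]);Y=np.array([-np.sin(th),np.cos(th)]);P0=np.array([.5236,-.214])
# tab tops expected at z = rod-7+50mm
for n,a in(("large",.0715),("medium",.0648),("small",.0586)): print(n,proj(s,(*(P0+a*X),.223)).round(1))
H=cv2.cvtColor(s["frame"],cv2.COLOR_BGR2HSV)
for k,a,b in(("red",(0,100,40),(10,255,255)),("yellow",(18,130,60),(33,255,255)),("green",(45,70,40),(90,255,255))):
    m=cv2.inRange(H,a,b);m[:150]=0;m[:,:230]=0;m[:,330:]=0;n,l,t,c=cv2.connectedComponentsWithStats(m);print(k,[r.tolist() for r in t[1:] if r[4]>25])
E
```

```text
t 33.20 along -0.0079 lat 0.0007 z 0.2830 yaw -17.34 F along -1.0 lat -0.3 z -0.3 w 0.0470 [ 2.e-04  1.e-04 -1.e+00]
large [279.1 314.9]
medium [279.1 308.2]
small [279.1 302. ]
red [[271, 312, 17, 6, 96], [230, 359, 19, 26, 117]]
yellow [[267, 305, 24, 7, 161], [230, 400, 100, 12, 1076]]
green [[263, 281, 32, 24, 636]]
```

All three tab tops lie edge to edge (rows 305, 312, 318) at their expected home positions. Handing in.

```bash
python3 -c "
from station import job_done;print(job_done())"
```

```text
the job is handed in; nothing more can be done
None
```

All three trays hang nested on the hook, large then medium then small: the large one pushed the stop to its end, the others seated flush at 6 mm spacing, about 14 N was the highest force read, and the job was handed in at about 33 s.

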